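Load the punch carriage and lock it under its dust hood

TASK

Put the goldsmith's punches away in their stand: draw the yellow-headed locking pin out of the carriage and park it in the brass notch at the side, pull the carriage fully out from under the dust hood by its red handle, and stand every punch lying on the bench upright in the carriage's cups. Then push the carriage fully home and drop the locking pin fully back into its bore. Leave the other things on the bench where they are.

Things in the scene. Friction and masses are not known exactly. Their poses are not given: they have to be found in the camera images.
- stand: Green stand fixed to the bench. Origin on the bench top; x points from the front, where the carriage comes out, to the closed back. Base 30 mm high, x = -160 to +130 mm, y = -75 to +75 mm. A fixed clear dust hood, open in front, covers x = +22 to +130 mm: side walls' outer faces at y = -80 and +80 mm, roof top 214 mm above the bench. The carriage slides along x on the base
- carriage (a joint): Slide of the carriage along the stand's -x direction, in m: 0 = home against its back stop (cups under the hood), 0.12 = fully out against its front stop. Friction about 3 N. The pin in its bore locks it to within a few mm
- handle (a point): Centre of the carriage's red handle, a block 22 mm along the stand's x, 50 mm along y and 30 mm tall (62 to 92 mm above the bench), on a thin post. It can be gripped from above across its 22 mm
- cup0 (a point): Centre of the inner floor of the left (+y) of three open square cups in a row along y on the carriage (moves with it; axes as the stand's). Inside 34 mm along x, 37 mm along y, 60 mm deep; pitch 42 mm; floor 45 mm and rim 105 mm above the bench. Any punch may go in any cup
- cup1 (a point): Centre of the inner floor of the middle of three open square cups in a row along y on the carriage (moves with it; axes as the stand's). Inside 34 mm along x, 37 mm along y, 60 mm deep; pitch 42 mm; floor 45 mm and rim 105 mm above the bench. Any punch may go in any cup
- cup2 (a point): Centre of the inner floor of the right (-y) of three open square cups in a row along y on the carriage (moves with it; axes as the stand's). Inside 34 mm along x, 37 mm along y, 60 mm deep; pitch 42 mm; floor 45 mm and rim 105 mm above the bench. Any punch may go in any cup
- bore (a point): Centre of the pin's bore, on the stand, at the level of the top face of the carriage's tab (40 mm above the bench), 93 mm to +y of the stand's middle line. The bore is 14 mm wide and goes down through the carriage's tab (8 mm thick) into the base; the tab's hole lies over it only when the carriage is home
- notch (a point): Parking notch on the stand's +y side: a slot in a brass bracket, 15 mm wide along x, 40 mm deep down to the bench, 27 mm long, open to +y and to the top. The point is where the pin's axis should stand, at the bracket's top face (40 mm above the bench), 20 mm in from the open end; the pin hangs there by its flange
- pin: Locking pin: steel shank 10 mm thick reaching 36 mm down from the flange, its last 8 mm tapered; flange 24 mm wide and 5 mm thick; yellow square head 20 x 20 mm, from 5 to 35 mm above the flange's underside. About 60 g. Origin on the axis at the flange's underside, z up along the axis towards the head. At the start in the bore, with the flange on the tab
- punch_a: Blue punch: a square plastic sleeve 15 x 15 x 80 mm with a steel end standing out 25 mm from each end of it, 130 mm long in all, about 90 g, lying on the bench at the start. Origin at its centre (mid-length, on its long axis), x along its length. Either end may go up. May be absent. Upright in a cup its centre is 65 mm above the cup's floor
- punch_b: Orange punch: a square plastic sleeve 15 x 15 x 80 mm with a steel end standing out 25 mm from each end of it, 130 mm long in all, about 90 g, lying on the bench at the start. Origin at its centre (mid-length, on its long axis), x along its length. Either end may go up. May be absent. Upright in a cup its centre is 65 mm above the cup's floor
- punch_c: Green punch: a square plastic sleeve 15 x 15 x 80 mm with a steel end standing out 25 mm from each end of it, 130 mm long in all, about 90 g, lying on the bench at the start. Origin at its centre (mid-length, on its long axis), x along its length. Either end may go up. May be absent. Upright in a cup its centre is 65 mm above the cup's floor
- punch_d: Pale wood-coloured punch: a square plastic sleeve 15 x 15 x 80 mm with a steel end standing out 25 mm from each end of it, 130 mm long in all, about 90 g, lying on the bench at the start. Origin at its centre (mid-length, on its long axis), x along its length. Either end may go up. May be absent. Upright in a cup its centre is 65 mm above the cup's floor
- bench_block: The steel bench block, 80 x 80 mm, 22 mm high; origin under its middle on the bench. A bystander, to be left where it is
- hammer: The hammer, about 280 mm long, lying; origin under its middle on the bench. A bystander, to be left where it is
- brush: The brush, about 200 mm long, lying; origin under its middle on the bench. A bystander, to be left where it is
- mug: The black mug, 72 mm wide, 85 mm high; origin under its middle on the bench. A bystander, to be left where it is
- flux_jar: The flux jar, 50 mm wide, 60 mm high; origin under its middle on the bench. A bystander, to be left where it is
- paste_pot: The white paste pot with a red lid, 64 mm wide, 35 mm high; origin under its middle on the bench. A bystander, to be left where it is
- tin: The yellow tin, 90 x 60 mm, 30 mm high; origin under its middle on the bench. A bystander, to be left where it is

How it is judged:
By the outcome, as a careful person would: the job done as asked, in the order asked, and still so for the second after the job is handed in, with the robot touching nothing.
Of punch_a, punch_b, punch_c, punch_d only 2 to 3 are there at a start; the rules pass over those that are not, and their reading is None.
At some moment in a run one of punch_a, punch_b, punch_c, punch_d may be knocked a few centimetres aside while the robot is not near it.
It also fails if it takes over 210 s, if anything falls off the work surface, if the arm or the gripper's body presses on something with over 40 N, if the wrist force passes 120 N, or if a joint passes its speed limit or range.

ROBOT

A 7-joint arm with a two-finger parallel gripper is mounted at the origin on the work surface. World frame = base frame: x ahead of the robot, y to its left, z up, the work surface at z = 0. Lengths are in m, angles in degrees, forces in N, time in s.
With the tool pointing down it reaches from about 0.425 to 0.875 m from the base axis. Payload 4.7 kg.
Tool frame: the origin (TCP) lies at the centre of the arm's flange, where the gripper is bolted on; the fingertips stand 182 mm ahead of it and the grasp point (between the pads) lies 164 mm ahead of it (env.grip_depth is the distance from the TCP to the grasp point, in m); z points along the fingers, y is the line along which they close (so a half turn about z gives the same grasp; the last joint's range is limited). The gripper opens to 87 mm and grips with 3 to 60 N. Pads are 19 mm wide; open, the fingers measure 117 mm over their backs; the gripper's body (75 mm by 190 mm) begins 51 mm behind the grasp point.
Start: joints at [66.412, 18.392, -4.016, 83.108, 1.295, 78.541, -3.26], TCP at [0.268, -0.592, 0.405] pointing down, gripper open.
Joint ranges: [-163.93, 163.93], [-17.29, 119.83], [-79.2, 71.16], [3.27, 140.29], [-89.18, 269.18], [5.43, 117.66], [-154.24, 154.24]. Speed limits (degrees/s): [147.25, 147.25, 180, 180, 180, 180, 180].

INTERFACE

Orientations are given as [roll, pitch, yaw] about the fixed x, y, z axes, in that order (R = Rz(yaw) Ry(pitch) Rx(roll)).
In Python, from cell import env gives the robot as it stands. The module is installed in compiled form; this text tells all that it offers.
- The arm moves only by the tool send_rows, never from a script. Its arguments are lists of equal length, an entry for each row: "xyz": the shift along the tool's x, y, z in m, a list of three; "rotation": the turn, a rotation vector about the tool's x, y, z in rad, a list of three; "jaw": the opening, from 0 (shut) to 1 (fully open). A call has 1 to 20 rows; each row shifts and turns the commanded pose from where the row before left it, along the tool's axes as they then stand; what a row does not reach is not made up. A row lasts 1/10 s, in which the tool goes at most 50 mm and 8.59 degrees, less where a joint would pass 70% of its speed; a pose out of reach is approached as far as the arm can. A call is refused whole if a number of a shift passes 0.05 or a number of a turn 0.15, either way. A call with a gripper value outside its range is refused whole. The fingers move at their own pace and stop on an object; "newtons" is the grip in N (left out, the last holds). Time passes only in rows, so rows that do not move let the fingers close. It gives the time, the measured TCP pose, the force, the opening and the grip force at its end, in the units of the state.
- env.get_obs(): the state, without advancing time (a new reading comes with each control period).
- env.read_camera(name): name is "scene" or "top" or "wrist"; returns a dict with "image" (420x560x3 uint8, blue, green, red), "fx", "fy", "cx", "cy" (pixels), "distortion" ([k1, k2, p1, p2, k3] as OpenCV has them; the pictures are not rectified), "R" (3x3) and "t" (3): a world point X has camera coordinates R X + t. Camera axes: x right, y down, z forward; pixel columns grow to the right and rows downward; lengths in m; the calibration is good to about 2 mm. A picture is of the moment at which its call begins. There is no depth.
- env.sign_off(): hands the job in; it is judged then, once.
The state is a dict: "time_s": time; "qpos": joint angles; "joint_velocities": joint speeds; "effort": joint torques, N m; "tool_pos": TCP position; "tool_rot": TCP orientation; "force": force on the tool from outside, world axes, zero at the start; "wrist_torque": the same for the moment, N m; "grip_width": finger opening in m; "grasp_force": force on a finger pad.
Only numpy, scipy, OpenCV 4.12 (cv2) and the standard library are available. Lean on these libraries where they do the work, as an engineer would, in place of code of your own. Each camera call takes 0.05 s, during which the arm holds its last target. There are 200 camera calls.

## Working session

There is one attempt and no reset: what is moved stays moved. The work goes in short steps, Python scripts to look and compute and a tool call to move; the robot and the scene stay as the last step left them, time stands still between calls to the robot, and variables do not carry over. Pictures are saved under pics/ and viewed, at most 14 in all, crops included, and the job is handed in when it is done.

Besides the shell and the picture viewer there is one more tool, called after ">>>" by a JSON object that holds its "method" and its "body". send_rows: Moves the arm, as the interface text tells. Its arguments: {"type":"object","properties":{"xyz":{"type":"array"},"rotation":{"type":"array"},"jaw":{"type":"array"},"newtons":{"type":"number"}},"required":["xyz","rotation","jaw"]}

```bash
mkdir -p pics; ls
cat > h.py <<'E'
from cell import env
import numpy as np, cv2
from scipy.spatial.transform import Rotation as Ro
def snap(n,f):
    c=env.read_camera(n); cv2.imwrite('pics/'+f,c['image'])
    np.savez('pics/'+f[:-4]+'.npz',**{k:np.array(v) for k,v in c.items()}); return c
def load(f): return dict(np.load('pics/'+f+'.npz'))
def K(c): return np.array([[c['fx'],0,c['cx']],[0,c['fy'],c['cy']],[0,0,1.]],float)
def ray(c,uv):
    n=cv2.undistortPoints(np.array([[uv]],float),K(c),np.array(c['distortion'],float))[0,0]
    R=np.array(c['R']);t=np.array(c['t']); return -R.T@t, R.T@np.array([n[0],n[1],1])
def at(c,uv,z):
    o,d=ray(c,uv); return o+d*(z-o[2])/d[2]
def proj(c,P):
    return cv2.projectPoints(np.array(P,float).reshape(-1,1,3),cv2.Rodrigues(np.array(c['R'],float))[0],np.array(c['t'],float),K(c),np.array(c['distortion'],float))[0][:,0]
E
python3 - <<'E'
from h import *
for n in('top','scene'):
    c=snap(n,n+'0.png'); print(n,-np.array(c['R']).T@c['t'],c['fx'])
o=env.get_obs(); print(o['tool_pos'],o['tool_rot'],o['grip_width'],o['force'])
E
```

```text
pics
top [ 0.31256775 -0.00147503  1.38641346] 462.58587646736345
scene [ 0.73645159 -0.61245474  1.03048949] 409.26521308220214
[ 0.26838861 -0.59179227  0.40374283] [-1.79897585e+02  4.83361418e-03  2.44013666e+01] 0.08723555972620865 [ 0.0610152  -0.0552036   0.18634773]
```

View pics/top0.png

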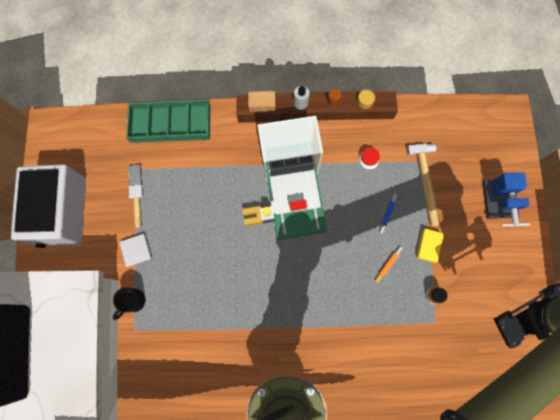

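View pics/scene0.png

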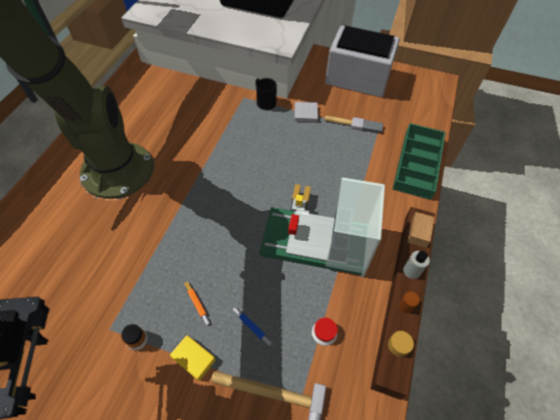

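The top view shows the stand around (295,185), opening towards the robot, with the pin at (266,212), the blue punch at (388,213) and the orange one at (388,264). I'll enlarge both views.

Run:
```python
import cv2
a=cv2.imread('pics/top0.png')[105:255,230:430]; cv2.imwrite('pics/t1.png',cv2.resize(a,None,fx=4,fy=4,interpolation=cv2.INTER_CUBIC))
a=cv2.imread('pics/scene0.png')[165:355,170:400]; cv2.imwrite('pics/s1.png',cv2.resize(a,None,fx=3,fy=3,interpolation=cv2.INTER_CUBIC))
```

```text
(no output)
```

View pics/t1.png

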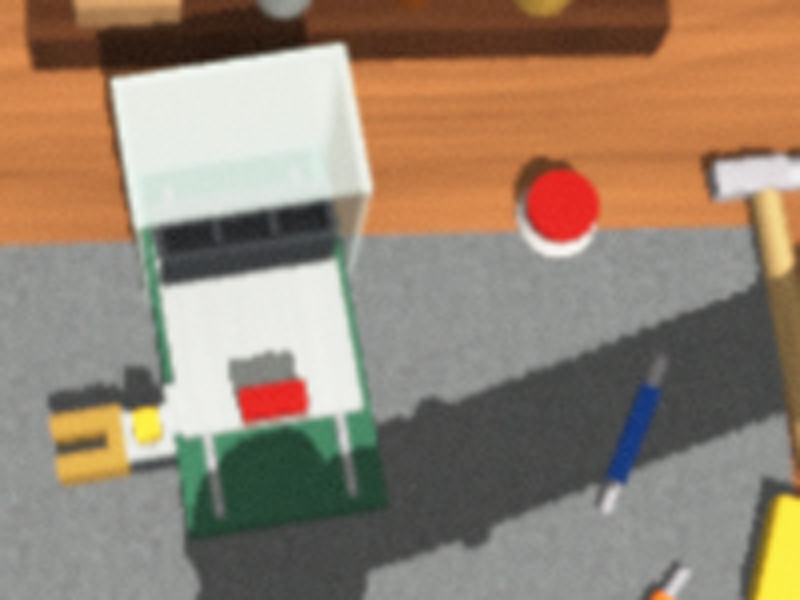

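View pics/s1.png

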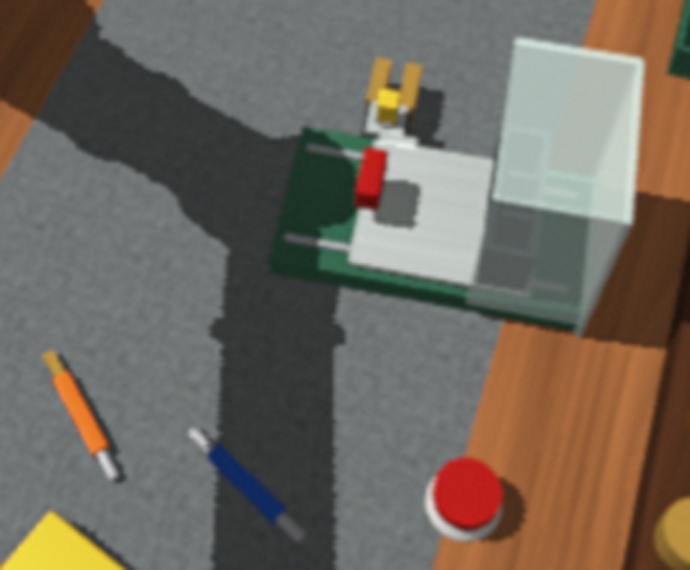

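```bash
cat > fit.py <<'E'
from h import *
from scipy.optimize import least_squares
T=load('top0');S=load('scene0')
tp=lambda x,y:np.array([230+x/4-.375,105+y/4-.375]); sp=lambda x,y:np.array([170+x/3-.33,165+y/3-.33])
M=[(T,tp(112,82),(.13,.08,.214)),(T,tp(345,43),(.13,-.08,.214)),(T,tp(372,190),(.022,-.08,.214)),(T,tp(137,230),(.022,.08,.214)),
(T,tp(190,532),(-.16,.075,.02)),(T,tp(385,503),(-.16,-.075,.02)),
(S,sp(515,40),(.022,.08,.214)),(S,sp(643,58),(.13,.08,.214)),(S,sp(630,222),(.13,-.08,.214)),(S,sp(495,198),(.022,-.08,.214)),
(S,sp(308,128),(-.16,.075,.03)),(S,sp(275,258),(-.16,-.075,.03))]
def w(p,P): c,s=np.cos(p[2]),np.sin(p[2]); return np.array([p[0]+c*P[0]-s*P[1],p[1]+s*P[0]+c*P[1],P[2]])
f=lambda p:np.concatenate([proj(c,w(p,P))[0]-u for c,u,P in M])
r=least_squares(f,[.75,0,0],loss='soft_l1'); print(r.x,np.degrees(r.x[2])); print(f(r.x).reshape(-1,2).round(1))
p=r.x
def tri(l):
    A=[];b=[]
    for c,u in l:
        o,d=ray(c,u);d/=np.linalg.norm(d);Q=np.eye(3)-np.outer(d,d);A.append(Q);b.append(Q@o)
    return np.linalg.lstsq(np.vstack(A),np.hstack(b),rcond=None)[0]
def loc(P): c,s=np.cos(p[2]),np.sin(p[2]);d=P[:2]-p[:2];return np.array([c*d[0]+s*d[1],-s*d[0]+c*d[1],P[2]]).round(4)
for n,z,u,v in [('pinhead',.075,tp(148,424),sp(390,98)),('handle',.092,tp(273,402),sp(376,165)),('slotopen',.04,tp(57,441),sp(401,62)),('slotin',.04,tp(105,440),sp(393,88))]:
    print(n,loc(at(T,u,z)),loc(at(S,v,z)),loc(tri([(T,u),(S,v)])))
for n,e in [('blue',[(T,tp(658,358)),(T,tp(605,512)),(S,sp(192,432)),(S,sp(300,537))]),('orange',[(T,(400,248)),(T,(377,281)),(S,sp(48,352)),(S,sp(118,477))])]:
    for i in(0,2):
        a,b=[at(c,u,.0075)[:2] for c,u in e[i:i+2]]; print(n,a.round(4),b.round(4),'c',((a+b)/2).round(4),np.linalg.norm(a-b).round(3),'yaw',np.degrees(np.arctan2(*(a-b)[::-1])).round(1))
E
python3 fit.py
```

```text
[ 0.68153601 -0.03942451  0.13510326] 7.740846429655882
[[-0.4 -1. ]
 [-0.5 -0.3]
 [ 0.   0.2]
 [-0.6 -0.5]
 [-0.1  1.4]
 [ 0.7  0.7]
 [ 0.4 -0.9]
 [ 0.9  0.3]
 [ 1.4  0.7]
 [-0.7  0.2]
 [-1.6 -0.7]
 [-2.   0.7]]
pinhead [-0.0811  0.0921  0.075 ] [-0.0797  0.0941  0.075 ] [-0.0805  0.0925  0.0766]
handle [-0.0833  0.0012  0.092 ] [-0.0787  0.0071  0.092 ] [-0.0813  0.0027  0.0968]
slotopen [-0.0755  0.1611  0.04  ] [-0.0784  0.1644  0.04  ] [-0.0774  0.1605  0.0458]
slotin [-0.0805  0.1257  0.04  ] [-0.0809  0.1312  0.04  ] [-0.0812  0.1258  0.047 ]
blue [ 0.6444 -0.3508] [ 0.5256 -0.3013] c [ 0.585  -0.3261] 0.129 yaw -22.6
blue [ 0.5242 -0.3006] [ 0.6412 -0.3528] c [ 0.5827 -0.3267] 0.128 yaw 155.9
orange [ 0.477  -0.3567] [ 0.3804 -0.2806] c [ 0.4287 -0.3186] 0.123 yaw -38.2
orange [ 0.3759 -0.2754] [ 0.4808 -0.3569] c [ 0.4283 -0.3161] 0.133 yaw 142.1
```

>>> {"method": "send_rows", "body": {"xyz": [[0,0,0],[0,0,0],[0,0,0],[0.0237,-0.0344,0.005],[0.0237,-0.0344,0.005],[0.0237,-0.0344,0.005],[0.0237,-0.0344,0.005],[0.0237,-0.0344,0.005],[0.0237,-0.0344,0.005],[0.0237,-0.0344,0.005],[0.0237,-0.0344,0.005],[0.0237,-0.0344,0.005],[0.0237,-0.0344,0.005],[0.0237,-0.0344,0.005],[0.0237,-0.0344,0.005],[0.0237,-0.0344,0.005],[0.0237,-0.0344,0.005],[0.0237,-0.0344,0.005],[0.0237,-0.0344,0.005],[0.0237,-0.0344,0.005]], "rotation": [[0,0,0.0972],[0,0,0.0972],[0,0,0.0972],[0,0,0],[0,0,0],[0,0,0],[0,0,0],[0,0,0],[0,0,0],[0,0,0],[0,0,0],[0,0,0],[0,0,0],[0,0,0],[0,0,0],[0,0,0],[0,0,0],[0,0,0],[0,0,0],[0,0,0]], "jaw": [1,1,1,1,1,1,1,1,1,1,1,1,1,1,1,1,1,1,1,1], "newtons": 40}}

```text
time_s: 2.1
tool_pos: [0.5899, 0.0428, 0.3192]
tool_rot: [180.0, 0.0, 7.7]
force: [-0.2, -0.4, 0.7]
grip_width: 0.0869
grasp_force: 0.0
```

```bash
cat >> h.py <<'E'
def st(p=(0.6815,-0.0394,0.1351)): return p
def W(x,y,z,p=(0.6815,-0.0394,0.1351)):
    c,s=np.cos(p[2]),np.sin(p[2]); return np.array([p[0]+c*x-s*y,p[1]+s*x+c*y,z])
def state():
    o=env.get_obs(); print('t',round(o['time_s'],1),'pos',np.round(o['tool_pos'],4),'rot',np.round(o['tool_rot'],2),'q',np.round(o['qpos'],1),'F',np.round(o['force'],1),'w',round(o['grip_width'],4),'gf',np.round(o['grasp_force'],1)); return o
def TR(o): return Ro.from_euler('xyz',o['tool_rot'],degrees=True)
def togrip(P,o):
    "tool-frame shift that brings grasp point to world P, present orientation"
    g=np.array(o['tool_pos'])+TR(o).apply([0,0,env.grip_depth]); return TR(o).inv().apply(np.array(P)-g)
E
python3 - <<'E'
from h import *
o=state(); c=snap('wrist','w1.png'); cv2.imwrite('pics/w1b.png',cv2.resize(c['image'],None,fx=1.4,fy=1.4))
print(proj(c,[W(-.0805,.0925,.075),W(-.08,.14,.04),W(-.0805,0,.092)])*1.4)
print(togrip(W(-.0805,.0925,.065),o))
E
```

```text
t 2.1 pos [0.5899 0.0428 0.3192] rot [1.7999e+02 3.0000e-02 7.6700e+00] q [ 19.6  17.2 -31.1  97.1   9.5  68.4 -96.2] F [-0.2 -0.4  0.7] w 0.0869 gf 0.0
[[401.86109498 316.44127677]
 [316.74109518 297.30007795]
 [603.52955835 326.7883603 ]]
[-0.00063874  0.00126483  0.09067189]
```

View pics/w1b.png

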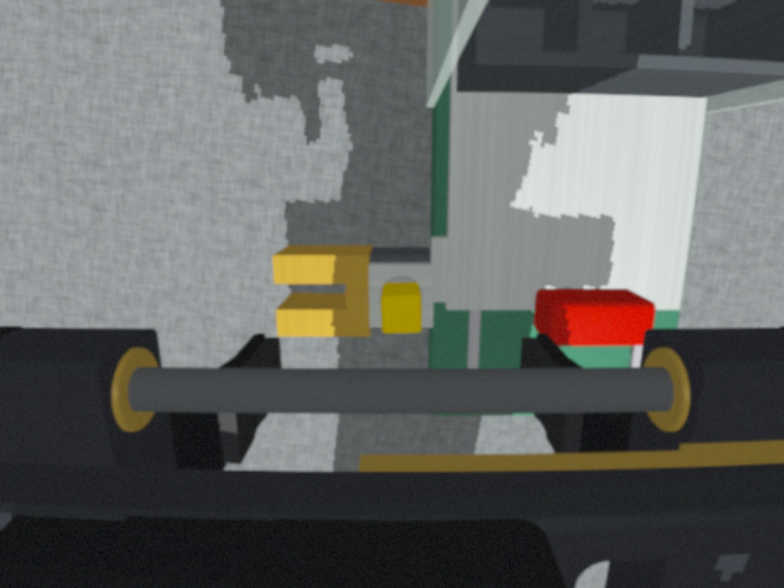

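Run:
```python
from h import *
c=load('w1'); a=c['image'][165:250,180:480].copy()
print(-c['R'].T@c['t'],c['R'].T@[0,0,1],c['fx'])
a=cv2.convertScaleAbs(cv2.resize(a,None,fx=2.65,fy=5,interpolation=cv2.INTER_CUBIC) if 0 else cv2.resize(a,None,fx=2.66,fy=2.66,interpolation=cv2.INTER_CUBIC),alpha=1.3); 
for q,col in ((0,(255,0,255)),):
  for P in [W(-.0805+i*.01,.0925+j*.01,.075) for i in(-1,1) for j in(-1,1)]+[W(-.0805+i*.011,j*.025,.092) for i in(-1,1) for j in(-1,1)]:
    u=(proj(c,P)[0]-[180,165]+.5)*2.66; cv2.circle(a,tuple(int(k) for k in u),2,col,-1)
cv2.imwrite('pics/w1c.png',a)
```

```text
[0.65700905 0.05124582 0.29870993] [-0.24414057 -0.03238063 -0.96919909] 342.3811630415769
```

View pics/w1c.png

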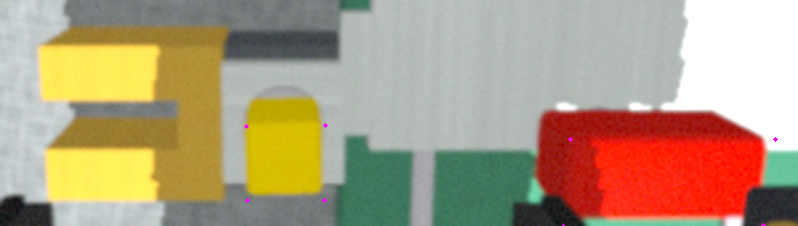

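Run:
```python
from h import *
c=load('w1'); p=(0.6815,-0.0394,0.1351)
def l(u,v,z):
    P=at(c,(180+u/2.66-.5,165+v/2.66-.5),z); d=P[:2]-np.array(p[:2]); C,s=np.cos(p[2]),np.sin(p[2]); return np.round([C*d[0]+s*d[1],-s*d[0]+C*d[1]],4)
print('pin',l(284,158,.075),'slot open',l(43,125,.04),'slot in',l(179,125,.04),'w',l(100,100,.04),l(100,150,.04),'bracket in',l(223,125,.04),'h',l(765,140,.092),l(765,216,.092))
```

```text
pin [-0.079  0.093] slot open [-0.0793  0.1641] slot in [-0.0793  0.1239] w [-0.0717  0.1468] [-0.087   0.1476] bracket in [-0.0793  0.1109] h [-0.0697 -0.0225] [-0.0891 -0.0252]
```

The pin head's top face is centred at crop (284,158), and the slot lies between v=100 and v=150. I'll descend onto the pin.

>>> {"method": "send_rows", "body": {"xyz": [[0.0007,0.0008,0.02],[0,0,0.02],[0,0,0.02],[0,0,0.02],[0,0,0.0107],[0,0,0],[0,0,0],[0,0,0],[0,0,0],[0,0,0],[0,0,0],[0,0,0]], "rotation": [[0,0,0],[0,0,0],[0,0,0],[0,0,0],[0,0,0],[0,0,0],[0,0,0],[0,0,0],[0,0,0],[0,0,0],[0,0,0],[0,0,0]], "jaw": [1,1,1,1,1,1,0,0,0,0,0,0], "newtons": 30}}

```text
time_s: 3.35
tool_pos: [0.5903, 0.0407, 0.2292]
tool_rot: [180.0, -0.0, 7.7]
force: [0.6, 0.9, -0.5]
grip_width: 0.0471
grasp_force: 0.0
```

>>> {"method": "send_rows", "body": {"xyz": [[0,0,0],[0,0,0],[0,0,0],[0,0,0],[0,0,0],[0,0,0],[0,0,-0.01],[0,0,-0.02],[0,0,-0.02],[0,0,0],[0,0,0]], "rotation": [[0,0,0],[0,0,0],[0,0,0],[0,0,0],[0,0,0],[0,0,0],[0,0,0],[0,0,0],[0,0,0],[0,0,0],[0,0,0]], "jaw": [0,0,0,0,0,0,0,0,0,0,0]}}

```text
time_s: 4.45
tool_pos: [0.5904, 0.0407, 0.2795]
tool_rot: [180.0, -0.1, 7.7]
force: [-0.1, -0.0, -0.9]
grip_width: 0.0197
grasp_force: 30.0
```

Run:
```python
from h import *
o=state(); c=snap('wrist','w2.png'); cv2.imwrite('pics/w2b.png',cv2.resize(c['image'][150:330,150:450],None,fx=2.6,fy=2.6))
```

```text
t 4.5 pos [0.5904 0.0407 0.2795] rot [ 1.7997e+02 -6.0000e-02  7.6800e+00] q [ 19.2  19.4 -30.6  99.3  10.9  64.2 -97. ] F [-0.1 -0.  -0.9] w 0.0197 gf 30.0
```

View pics/w2b.png

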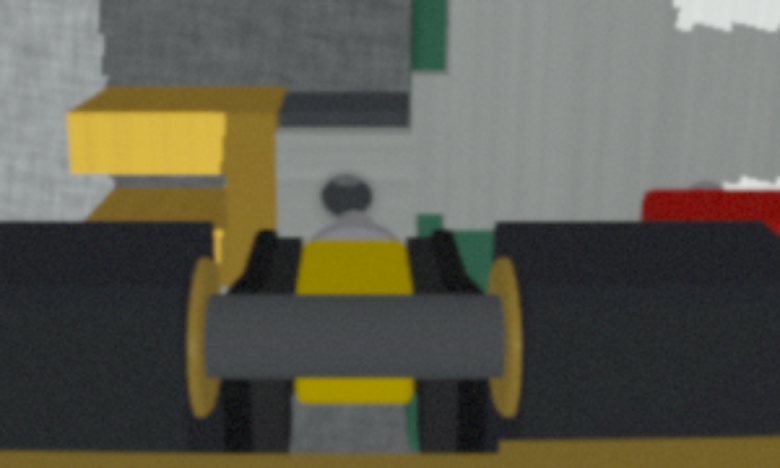

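Run:
```python
from h import *
c=load('w2'); p=(0.6815,-0.0394,0.1351)
def l(u,v,z):
    P=at(c,(150+u/2.6-.5,150+v/2.6-.5),z); d=P[:2]-np.array(p[:2]); C,s=np.cos(p[2]),np.sin(p[2]); return np.round([C*d[0]+s*d[1],-s*d[0]+C*d[1]],4)
print('bore',l(346,196,.04),'tip',l(69,173,.04),'inner',l(226,175,.04),'shade',l(222,140,.04),'brk',l(277,140,.04))
```

```text
bore [-0.0777  0.0932] tip [-0.0716  0.1644] inner [-0.0721  0.1239] shade [-0.0629  0.1245] brk [-0.063   0.1106]
```

>>> {"method": "send_rows", "body": {"xyz": [[-0.0005,-0.025,0],[0,-0.025,0],[0,0,0],[0,0,0.01],[0,0,0.01],[0,0,0.01],[0,0,0.01],[0,0,0.007],[0,0,0.002],[0,0,0]], "rotation": [[0,0,0],[0,0,0],[0,0,0],[0,0,0],[0,0,0],[0,0,0],[0,0,0],[0,0,0],[0,0,0],[0,0,0]], "jaw": [0,0,0,0,0,0,0,0,0,0]}}

```text
time_s: 5.5
tool_pos: [0.5831, 0.0901, 0.2298]
tool_rot: [180.0, 0.0, 7.7]
force: [-0.2, -0.3, -1.8]
grip_width: 0.0197
grasp_force: 30.0
```

>>> {"method": "send_rows", "body": {"xyz": [[0,0,0],[0,0,0],[0,0,0],[0,0,0],[0,0,0],[0,0,-0.03],[0,0,-0.04],[0,0.035,0],[0,0.035,0],[0,0.035,0],[0,0.0355,0],[0,0,0],[0,0,0.03],[0,0,0.02],[0,0,0.008],[0,0,0],[0,0,0],[0,0,0],[0,0,0],[0,0,0]], "rotation": [[0,0,0],[0,0,0],[0,0,0],[0,0,0],[0,0,0],[0,0,0],[0,0,0],[0,0,0],[0,0,0],[0,0,0],[0,0,0],[0,0,0],[0,0,0],[0,0,0],[0,0,0],[0,0,0],[0,0,0],[0,0,0],[0,0,0],[0,0,0]], "jaw": [0.6,0.9,1,1,1,1,1,1,1,1,1,1,1,1,1,0,0,0,0,0], "newtons": 40}}

```text
time_s: 7.5
tool_pos: [0.6022, -0.0489, 0.2428]
tool_rot: [180.0, -0.1, 7.7]
force: [-0.0, -0.4, 0.2]
grip_width: 0.055
grasp_force: 0.0
```

Run:
```python
from h import *
o=state(); print(togrip(W(-.0794,.0025,.077),o))
```

```text
t 7.5 pos [ 0.6022 -0.0489  0.2428] rot [ 1.7997e+02 -7.0000e-02  7.6900e+00] q [ 24.9  22.6 -27.6  99.4  11.8  60.8 -89. ] F [-0.  -0.4  0.2] w 0.055 gf 0.0
[ 0.00029504 -0.00135681  0.00232128]
```

>>> {"method": "send_rows", "body": {"xyz": [[0,-0.001,0.002],[0,0,0],[0,0,0],[0,0,0],[-0.01,0,0],[-0.015,0,0],[-0.015,0,0],[-0.015,0,0],[-0.015,0,0],[-0.015,0,0],[-0.015,0,0],[-0.01,0,0],[-0.006,0,0],[-0.002,0,0],[-0.001,0,0],[0,0,0]], "rotation": [[0,0,0],[0,0,0],[0,0,0],[0,0,0],[0,0,0],[0,0,0],[0,0,0],[0,0,0],[0,0,0],[0,0,0],[0,0,0],[0,0,0],[0,0,0],[0,0,0],[0,0,0],[0,0,0]], "jaw": [0,0,0,0,0,0,0,0,0,0,0,0,0,0,0,0]}}

```text
time_s: 9.1
tool_pos: [0.4849, -0.0649, 0.2418]
tool_rot: [179.8, -0.3, 7.7]
force: [1.9, -3.3, 6.8]
grip_width: 0.0494
grasp_force: 40.0
```

Run:
```python
from h import *
o=state(); print(togrip(W(-.0794-.12,.0025,.077),o))
```

```text
t 9.1 pos [ 0.4849 -0.0649  0.2418] rot [179.83  -0.26   7.65] q [ 31.5   9.3 -28.8 115.3   5.5  56.4 -82.3] F [ 1.9 -3.3  6.8] w 0.0494 gf 40.0
[-0.00195638 -0.00176469  0.00132504]
```

>>> {"method": "send_rows", "body": {"xyz": [[-0.001,0,0],[-0.001,0,0],[-0.001,0,0],[-0.001,0,0],[0,0,0]], "rotation": [[0,0,0],[0,0,0],[0,0,0],[0,0,0],[0,0,0]], "jaw": [0,0,0,0,0]}}

```text
time_s: 9.6
tool_pos: [0.4821, -0.0653, 0.2419]
tool_rot: [179.8, -0.5, 7.7]
force: [7.8, -3.2, 1.0]
grip_width: 0.0496
grasp_force: 40.0
```

Run:
```python
from h import *
o=state(); print(togrip(W(-.0794-.12,.0025,.077),o))
```

```text
t 9.6 pos [ 0.4821 -0.0653  0.2419] rot [179.82  -0.49   7.66] q [ 31.7   8.8 -28.8 115.8   5.2  56.1 -82. ] F [ 7.8 -3.2  1. ] w 0.0496 gf 40.0
[ 0.00025992 -0.00177886  0.00136651]
```

>>> {"method": "send_rows", "body": {"xyz": [[0.002,0,0],[0,0,0],[0,0,0],[0,0,0],[0,0,0],[0,0,-0.03],[0,0,-0.04],[0,0,-0.04],[0,0,-0.03],[0,0,0]], "rotation": [[0,0,0],[0,0,0],[0,0,0],[0,0,0],[0,0,0],[0,0,0],[0,0,0],[0,0,0],[0,0,0],[0,0,0]], "jaw": [0.7,0.7,0.7,0.7,0.8,0.8,0.8,0.8,0.8,0.8]}}

```text
time_s: 10.6
tool_pos: [0.4832, -0.064, 0.3846]
tool_rot: [179.8, -0.4, 7.7]
force: [0.3, -0.4, -0.2]
grip_width: 0.0697
grasp_force: 0.0
```

Run:
```python
from h import *
o=state(); c=snap('wrist','w3.png'); s=snap('scene','s3.png'); snap('top','t3.png')
a=cv2.resize(c['image'][0:300,130:530],None,fx=1.9,fy=1.9); 
cv2.imwrite('pics/w3b.png',a)
cv2.imwrite('pics/s3b.png',cv2.resize(s['image'][160:400,150:430],None,fx=2.5,fy=2.5,interpolation=cv2.INTER_CUBIC))
```

```text
t 10.6 pos [ 0.4832 -0.064   0.3846] rot [179.81  -0.45   7.69] q [ 3.330e+01  1.000e-01 -2.880e+01  1.064e+02  2.000e-01  7.300e+01
 -7.780e+01] F [ 0.3 -0.4 -0.2] w 0.0697 gf 0.0
```

View pics/w3b.png

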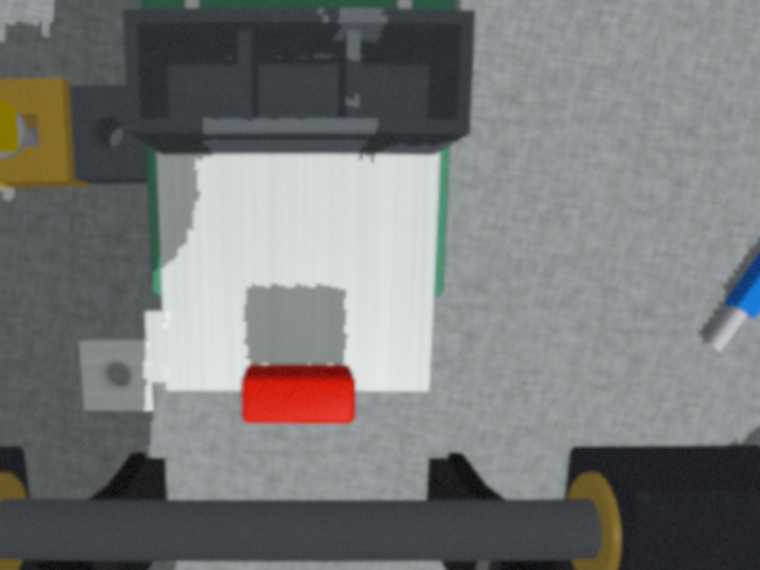

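View pics/s3b.png

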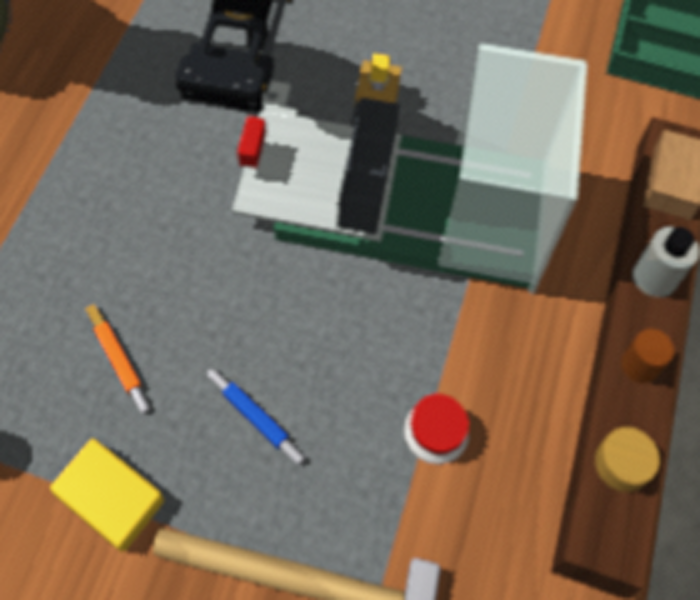

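Run:
```python
from h import *
c=load('w3'); s=load('s3');p=(0.6815,-0.0394,0.1351)
def lc(P):
    d=P[:2]-np.array(p[:2]); C,q=np.cos(p[2]),np.sin(p[2]); return np.round([C*d[0]+q*d[1],-q*d[0]+C*d[1]],4)
l=lambda u,v,z:lc(at(c,(130+u/1.9-.5,v/1.9-.5),z)); m=lambda u,v,z:lc(at(s,(150+u/2.5-.5,160+v/2.5-.5),z))
print('rear in',l(300,25,.105),'rear out',l(300,12,.105),'front in',l(300,119,.105),'front out',l(300,136,.105),'L',l(126,60,.105),'R',l(472,60,.105),'div',l(245,60,.105),l(352,60,.105))
print('floor',l(168,66,.045),l(430,66,.045),'handle',l(243,380,.092),l(354,380,.092),l(300,421,.092),'pin',l(0,128,.075),'tabhole',l(119,373,.04))
print('scene rim',m(360,100,.105),m(397,101,.105),m(340,228,.105),m(381,233,.105))
for n,e in (('blue',((210,373),(304,461))),('orange',((91,309),(147,409)))):
    a,b=[at(s,(150+u/2.5-.5,160+v/2.5-.5),.0075)[:2] for u,v in e]; print(n,a,b,(a+b)/2,np.degrees(np.arctan2(*(b-a)[::-1])))
# blue end in wrist
print(at(c,(130+715/1.9,340/1.9),.0075))
```

```text
rear in [-0.054  -0.0002] rear out [-0.0495 -0.0002] front in [-0.0872 -0.0002] front out [-0.0933 -0.0002] L [-0.0656  0.0646] R [-0.0656 -0.0643] div [-0.0661  0.0202] [-0.0661 -0.0195]
floor [-0.0532  0.0598] [-0.0532 -0.0602] handle [-0.1904  0.0241] [-0.1905 -0.0235] [-0.2087 -0.0003] pin [-0.0839  0.1274] tabhole [-0.1977  0.0919]
scene rim [-0.0933  0.0624] [-0.0532  0.0695] [-0.0853 -0.097 ] [-0.0436 -0.0941]
blue [ 0.52385165 -0.30082135] [ 0.64469911 -0.35219229] [ 0.58427538 -0.32650682] -23.029818097029356
orange [ 0.37785813 -0.27797556] [ 0.47853247 -0.35616992] [ 0.4281953  -0.31707274] -37.83669809047426
[ 0.52959372 -0.30082177  0.0075    ]
```

>>> {"method": "send_rows", "body": {"xyz": [[0,0,0],[0,0,0],[0,0,0],[0,0,0],[0.0282,0.0253,0.01],[0.0282,0.0253,0.01],[0.0282,0.0253,0.02],[0.0282,0.0253,0.02],[0.0282,0.0253,0.02],[0.0282,0.0253,0.02],[0.0282,0.0253,0.02],[0.0282,0.0253,0.02],[0,0,0]], "rotation": [[0,0,0.134],[0,0,0.134],[0,0,0.134],[0,0,0.134],[0,0,0],[0,0,0],[0,0,0],[0,0,0],[0,0,0],[0,0,0],[0,0,0],[0,0,0],[0,0,0]], "jaw": [0.6,0.6,0.6,0.6,0.6,0.6,0.6,0.6,0.6,0.6,0.6,0.6,0.6]}}

```text
time_s: 12.05
tool_pos: [0.6079, -0.3438, 0.2319]
tool_rot: [179.9, 0.6, -23.4]
force: [0.1, -0.8, -1.6]
grip_width: 0.0522
grasp_force: 0.0
```

```bash
cat >> h.py <<'E'
def sleeve(c,lo,hi,z=.0075,top=.015):
    "sleeve outline (top face) by colour -> centre, yaw"
    m=cv2.inRange(cv2.cvtColor(c['image'],cv2.COLOR_BGR2HSV),lo,hi)
    n,L,s,_=cv2.connectedComponentsWithStats(m); 
    for k in np.argsort(-s[1:,4])[:3]+1:
        ys,xs=np.where(L==k)
        P=np.array([at(c,(x,y),top)[:2] for x,y in zip(xs,ys)]); r=cv2.minAreaRect((P*1000).astype(np.float32))
        b=cv2.boxPoints(r); e=max((b[1]-b[0],b[2]-b[1]),key=np.linalg.norm)
        print(s[k].tolist(),'c',np.round(r[0],1),'size',np.round(r[1],1),'yaw',round(np.degrees(np.arctan2(e[1],e[0])),1))
E
python3 - <<'E'
from h import *
o=state(); c=snap('wrist','w4.png'); sleeve(c,(105,120,60),(125,255,255))
cv2.imwrite('pics/w4b.png',c['image'])
print(togrip((.6119,-.3382,.02),o))
E
```

```text
t 12.1 pos [ 0.6079 -0.3438  0.2319] rot [179.9    0.56 -23.37] q [ 40.6  32.5 -18.4  85.1  10.9  64.7 -93.3] F [ 0.1 -0.8 -1.6] w 0.0522 gf 0.0
[264, 212, 25, 52, 235] c [ 608.3 -337.8] size [14.3 32.7] yaw -24.4
[264, 295, 23, 30, 125] c [ 563.8 -317.4] size [14.4 21.3] yaw -23.4
[ 0.00354411 -0.00709464  0.0483985 ]
```

View pics/w4b.png

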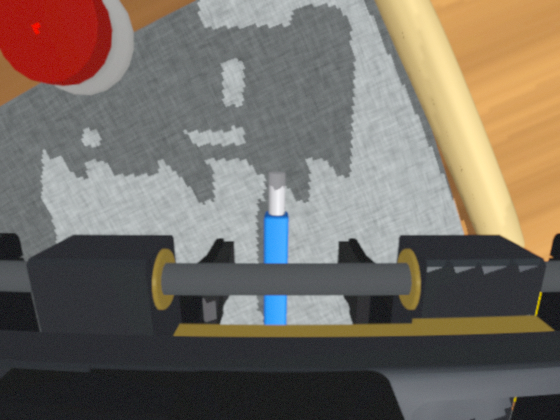

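The blue punch lies between the open fingers at about u=277, while the finger centre is at about 286.

>>> {"method": "send_rows", "body": {"xyz": [[0.006,-0.006,0.01],[0,0,0.015],[0,0,0.015],[0,0,0.008],[0,0,0],[0,0,0],[0,0,0],[0,0,0],[0,0,0],[0,0,0],[0,0,0],[0,0,0]], "rotation": [[0,0,0.017],[0,0,0],[0,0,0],[0,0,0],[0,0,0],[0,0,0],[0,0,0],[0,0,0],[0,0,0],[0,0,0],[0,0,0],[0,0,0]], "jaw": [0.6,0.6,0.6,0.6,0.6,0,0,0,0,0,0,0], "newtons": 50}}

```text
time_s: 13.3
tool_pos: [0.6183, -0.3358, 0.1924]
tool_rot: [180.0, -0.0, -24.0]
force: [-0.7, -0.3, 1.1]
grip_width: 0.0132
grasp_force: 49.7
```

>>> {"method": "send_rows", "body": {"xyz": [[0,0,0],[0,0,-0.01],[0,0,-0.04],[0,0,-0.05],[0,0,-0.05],[0,0,-0.05],[0,0,0]], "rotation": [[0,0,0],[0,0,0],[0,0,0],[0,0,0],[0,0,0],[0,0,0],[0,0,0]], "jaw": [0,0,0,0,0,0,0]}}

```text
time_s: 14.0
tool_pos: [0.6198, -0.3354, 0.4025]
tool_rot: [180.0, -0.9, -24.0]
force: [0.2, -0.8, -0.5]
grip_width: 0.0136
grasp_force: 49.7
```

Run:
```python
from h import *
o=state()
```

```text
t 14.0 pos [ 0.6198 -0.3354  0.4025] rot [179.97  -0.89 -23.98] q [ 39.9  26.  -19.6  74.3   8.7  80.2 -93.2] F [ 0.2 -0.8 -0.5] w 0.0136 gf 49.7
```

>>> {"method": "send_rows", "body": {"xyz": [[0,0,0.05],[0,0,0.05],[0,0,0.05],[0,0,0.03],[0,0,0.015],[0,0,0.005],[0,0,0],[0,0,0]], "rotation": [[0,0,0],[0,0,0],[0,0,0],[0,0,0],[0,0,0],[0,0,0],[0,0,0],[0,0,0]], "jaw": [0,0,0,0,0,0,0,0]}}

```text
time_s: 14.8
tool_pos: [0.6189, -0.3356, 0.1933]
tool_rot: [-180.0, -0.1, -24.0]
force: [0.0, -1.2, -0.5]
grip_width: 0.0137
grasp_force: 49.9
```

Run:
```python
from h import *
o=state()
```

```text
t 14.8 pos [ 0.6189 -0.3356  0.1933] rot [-1.800e+02 -1.400e-01 -2.399e+01] q [ 39.4  35.2 -18.1  85.9  11.8  60.7 -95.4] F [ 0.  -1.2 -0.5] w 0.0137 gf 49.9
```

>>> {"method": "send_rows", "body": {"xyz": [[0,0,0],[0,0,0],[0,0,0],[0,0,0.004],[0,0,0.004],[0,0,0.001],[0,0,0],[0,0,0]], "rotation": [[0,0,0],[0,0,0],[0,0,0],[0,0,0],[0,0,0],[0,0,0],[0,0,0],[0,0,0]], "jaw": [0.4,0.4,0.4,0.4,0.4,0.4,0.4,0.4]}}

```text
time_s: 15.6
tool_pos: [0.6181, -0.3355, 0.1828]
tool_rot: [180.0, 0.0, -24.0]
force: [0.4, -0.2, 0.1]
grip_width: 0.0348
grasp_force: 0.0
```

Run:
```python
from h import *
o=state(); c=snap('wrist','w5.png'); sleeve(c,(105,120,60),(125,255,255))
print(togrip((.614,-.3405,.02),o))
```

```text
t 15.6 pos [ 0.6181 -0.3355  0.1828] rot [ 1.800e+02  1.000e-02 -2.399e+01] q [ 39.3  35.8 -17.9  86.3  12.   59.9 -95.5] F [ 0.4 -0.2  0.1] w 0.0348 gf 0.0
[271, 252, 30, 12, 200] c [ 625.2 -338.4] size [13.4  5.4] yaw 66.0
[272, 295, 30, 30, 86] c [ 600.2 -327.8] size [13.9 15.8] yaw -24.0
[302, 305, 1, 19, 19] c [ 595.  -333.7] size [0.  9.9] yaw -23.2
[-0.00171284  0.00625215 -0.00068191]
```

>>> {"method": "send_rows", "body": {"xyz": [[0,0,0],[0,0,0],[0,0,0],[0,0,0],[0,0,0],[0,0,-0.01],[0,0,-0.04],[0,0,-0.05],[0,0,-0.05],[0,0,-0.05],[0,0,-0.03],[0,0,0]], "rotation": [[0,0,0],[0,0,0],[0,0,0],[0,0,0],[0,0,0],[0,0,0],[0,0,0],[0,0,0],[0,0,0],[0,0,0],[0,0,0],[0,0,0]], "jaw": [0,0,0,0,0,0,0,0,0,0,0,0]}}

```text
time_s: 16.85
tool_pos: [0.6191, -0.3354, 0.421]
tool_rot: [180.0, -0.7, -24.0]
force: [-0.3, 0.9, 0.1]
grip_width: 0.0144
grasp_force: 49.9
```

Run:
```python
from h import *
o=state()
```

```text
t 16.9 pos [ 0.6191 -0.3354  0.421 ] rot [179.96  -0.68 -24.  ] q [ 39.9  25.7 -19.7  72.7   8.5  82.4 -93. ] F [-0.3  0.9  0.1] w 0.0144 gf 49.9
```

>>> {"method": "send_rows", "body": {"xyz": [[0,0,0],[0,0,0],[0,0,0],[0,0,0],[-0.0147,-0.027,0],[-0.0147,-0.027,0],[-0.0147,-0.027,0],[-0.0147,-0.027,0],[-0.0147,-0.027,0],[-0.0147,-0.027,0],[-0.0147,-0.027,0],[-0.0147,-0.027,0],[-0.0147,-0.027,0],[0,0,0],[0,0,0],[0,0,0],[0,0,0],[0,0,0],[0,0,0]], "rotation": [[0,0,-0.138],[0,0,-0.138],[0,0,-0.138],[0,0,-0.138],[0,0,0],[0,0,0],[0,0,0],[0,0,0],[0,0,0],[0,0,0],[0,0,0],[0,0,0],[0,0,0],[0,0.13,0],[0,0.13,0],[0,0.13,0],[0,0.13,0],[0,0.13,0],[0,0,0]], "jaw": [0,0,0,0,0,0,0,0,0,0,0,0,0,0,0,0,0,0,0]}}

```text
time_s: 18.75
tool_pos: [0.4531, -0.1124, 0.4116]
tool_rot: [-179.9, -37.2, 7.5]
force: [-0.3, -0.4, -1.4]
grip_width: 0.0144
grasp_force: 49.9
```

Run:
```python
from h import *
o=state(); print(TR(o).as_matrix().round(3))
```

```text
t 18.8 pos [ 0.4531 -0.1124  0.4116] rot [-179.94  -37.18    7.49] q [ 40.7 -16.4 -20.3 121.2 -31.8  44.1 -45.7] F [-0.3 -0.4 -1.4] w 0.0144 gf 49.9
[[ 0.79   0.131  0.599]
 [ 0.104 -0.991  0.08 ]
 [ 0.604 -0.001 -0.797]]
```

>>> {"method": "send_rows", "body": {"xyz": [[0.0189,0.0233,0.0143],[0.0189,0.0233,0.0143],[0.0189,0.0233,0.0143],[0.0189,0.0233,0.0143],[0.0189,0.0233,0.0143],[0.0189,0.0233,0.0143],[0.0189,0.0233,0.0143],[0,0,0],[0,0,0],[0,0,0],[0,0,0],[0,0,0],[0,0,0],[0,0,0],[0,0,0],[0,0,0],[0,0,0],[0,0,0],[0,0,0]], "rotation": [[0,0,0],[0,0,0],[0,0,0],[0,0,0],[0,0,0],[0,0,0],[0,0,0],[0.0864,0,-0.1141],[0.0864,0,-0.1141],[0.0864,0,-0.1141],[0.0864,0,-0.1141],[0.0864,0,-0.1141],[0.0864,0,-0.1141],[0.0864,0,-0.1141],[0.0864,0,-0.1141],[0.0864,0,-0.1141],[0.0864,0,-0.1141],[0.0864,0,-0.1141],[0,0,0]], "jaw": [0,0,0,0,0,0,0,0,0,0,0,0,0,0,0,0,0,0,0]}}

```text
time_s: 20.65
tool_pos: [0.6415, -0.2522, 0.4119]
tool_rot: [-179.8, -37.2, 97.8]
force: [0.7, -0.8, -1.6]
grip_width: 0.0145
grasp_force: 49.9
```

Run:
```python
from h import *
o=state(); print(TR(o).as_matrix().round(3))
```

```text
t 20.6 pos [ 0.6415 -0.2522  0.4119] rot [-179.83  -37.18   97.82] q [ 46.9  35.3 -32.9  67.1 -15.2  98.4  24.2] F [ 0.7 -0.8 -1.6] w 0.0145 gf 49.9
[[-0.108  0.99  -0.085]
 [ 0.789  0.138  0.598]
 [ 0.604 -0.002 -0.797]]
```

>>> {"method": "send_rows", "body": {"xyz": [[0,0,0],[0,0,0],[0,0,0],[0,0,0],[0,0,0],[0,0,0],[0,0,0],[0,0,0]], "rotation": [[0,0.1317,0],[0,0.1317,0],[0,0.1317,0],[0,0.1317,0],[0,0.1317,0],[0,0.1317,0],[0,0.1317,0],[0,0,0]], "jaw": [0,0,0,0,0,0,0,0]}}

```text
time_s: 21.45
tool_pos: [0.6405, -0.2532, 0.4105]
tool_rot: [-69.2, -89.7, -13.0]
force: [0.1, -0.6, -1.1]
grip_width: 0.0145
grasp_force: 49.9
```

Run:
```python
from h import *
o=state(); print(TR(o).as_matrix().round(3)); print(togrip(W(-.0705,-.042,.23),o))
```

```text
t 21.4 pos [ 0.6405 -0.2532  0.4105] rot [-69.24 -89.68 -13.02] q [ 55.5  50.1 -43.4  66.9 -50.9 111.6  15.9] F [ 0.1 -0.6 -1.1] w 0.0145 gf 49.9
[[ 0.005  0.991 -0.135]
 [-0.001  0.135  0.991]
 [ 1.    -0.005  0.002]]
[-1.80874106e-01 -8.12367735e-05  4.42414869e-04]
```

>>> {"method": "send_rows", "body": {"xyz": [[-0.03,0,-0.0037],[-0.03,0,-0.0037],[-0.03,0,-0.0036],[-0.03,0,0],[-0.03,0,0],[-0.03,0,0],[0,0,0],[0,0,0]], "rotation": [[0,0,0],[0,0,0],[0,0,0],[0,0,0],[0,0,0],[0,0,0],[0,0,0],[0,0,0]], "jaw": [0,0,0,0,0,0,0,0]}}

```text
time_s: 22.25
tool_pos: [0.6429, -0.2631, 0.2343]
tool_rot: [153.4, -89.9, 124.4]
force: [0.1, -0.4, -0.7]
grip_width: 0.0146
grasp_force: 49.9
```

Run:
```python
from h import *
o=state(); print(TR(o).as_matrix().round(3)); print(togrip(W(-.0705,-.042,.14),o))
s=snap('scene','s6.png'); w=snap('wrist','w6.png'); t=snap('top','t6.png')
a=cv2.resize(s['image'][150:330,200:400],None,fx=2.7,fy=2.7,interpolation=cv2.INTER_CUBIC); cv2.imwrite('pics/m6.png',a)
# expected sleeve top/bottom of punch if upright in cup axis
P=[W(-.0705,-.042,z) for z in (.105,.16,.26)]; print((proj(s,P)-[200,150])*2.7)
```

```text
t 22.2 pos [ 0.6429 -0.2631  0.2343] rot [153.41 -89.86 124.42] q [ 53.7  60.9 -38.6  68.7 -42.2 108.2  29.1] F [ 0.1 -0.4 -0.7] w 0.0146 gf 49.9
[[-0.001  0.991 -0.136]
 [ 0.002  0.136  0.991]
 [ 1.     0.001 -0.002]]
[-0.09391121 -0.00196506  0.01119381]
[[256.60038465 224.85507715]
 [259.56225986 195.11115744]
 [265.6927167  133.58991315]]
```

View pics/m6.png

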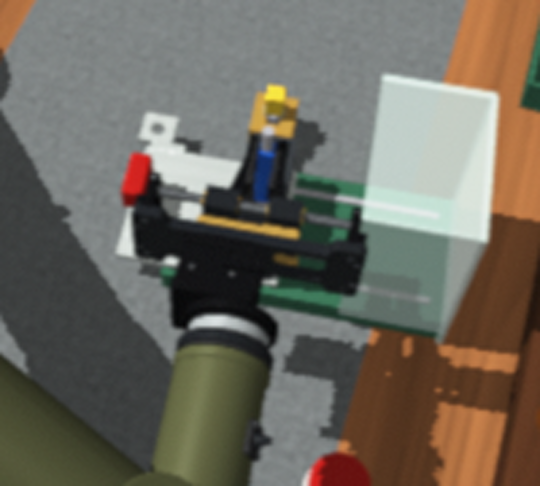

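The scene crop shows the blue punch upright above the right cup at about (265,165), matching the projected axis. I'll insert it.

>>> {"method": "send_rows", "body": {"xyz": [[-0.01,-0.002,0],[-0.015,0,0],[-0.015,0,0],[-0.015,0,0],[-0.015,0,0],[-0.01,0,0],[-0.008,0,0],[-0.003,0,0],[0,0,0],[0,0,0]], "rotation": [[0,0,0],[0,0,0],[0,0,0],[0,0,0],[0,0,0],[0,0,0],[0,0,0],[0,0,0],[0,0,0],[0,0,0]], "jaw": [0,0,0,0,0,0,0,0,0,0]}}

```text
time_s: 23.4
tool_pos: [0.6413, -0.263, 0.1444]
tool_rot: [57.0, -89.7, -139.1]
force: [-0.7, -1.2, 5.4]
grip_width: 0.0144
grasp_force: 49.9
```

Run:
```python
from h import *
o=state(); print(togrip(W(-.0705,-.042,.1396),o))
```

```text
t 23.4 pos [ 0.6413 -0.263   0.1444] rot [  57.01  -89.66 -139.09] q [ 52.5  67.5 -36.2  67.6 -38.6 106.6  34.8] F [-0.7 -1.2  5.4] w 0.0144 gf 49.9
[-5.37216437e-03 -4.43727277e-05  1.06282747e-02]
```

>>> {"method": "send_rows", "body": {"xyz": [[0,0,0],[0,0,0],[0,0,0],[0,0,0],[0,0,0],[0,0,0],[0,0,-0.02],[0,0,-0.03],[0,0,-0.04],[0.02,0,-0.04],[0.05,0,0],[0,0,0]], "rotation": [[0,0,0],[0,0,0],[0,0,0],[0,0,0],[0,0,0],[0,0,0],[0,0,0],[0,0,0],[0,0,0],[0,0,0],[0,0,0],[0,0,0]], "jaw": [0.2,0.25,0.3,0.35,0.4,0.4,0.4,0.4,0.4,0.4,0.4,0.4]}}

```text
time_s: 24.6
tool_pos: [0.6589, -0.3874, 0.2131]
tool_rot: [68.7, -89.3, -150.9]
force: [0.1, 0.6, 2.0]
grip_width: 0.0348
grasp_force: 0.0
```

Run:
```python
from h import *
o=state(); s=snap('scene','s7.png'); w=snap('wrist','w7.png'); t=snap('top','t7.png')
a=np.vstack([cv2.resize(s['image'][150:330,180:420],(480,360)),cv2.resize(t['image'][150:240,250:370],(480,240) if 0 else (480,240))]); 
a=np.hstack([a[:600],np.zeros((600,0,3),np.uint8)]); cv2.imwrite('pics/m7.png',a)
sleeve(s,(3,150,120),(14,255,255)); sleeve(t,(3,150,120),(14,255,255))
```

```text
t 24.6 pos [ 0.6589 -0.3874  0.2131] rot [  68.67  -89.34 -150.87] q [ 57.8  75.8 -51.5  47.6 -29.4 117.4  18.9] F [0.1 0.6 2. ] w 0.0348 gf 0.0
[0, 231, 190, 189, 17700] c [ 144.7 -555.3] size [266.7 721.7] yaw -21.8
[319, 62, 140, 170, 7683] c [751.4 446.7] size [768.9 455.6] yaw 89.9
[87, 194, 76, 93, 4226] c [ 152.8 -205.2] size [204.8 324. ] yaw -57.8
[355, 94, 205, 326, 23207] c [ 456.9 -543.4] size [ 596.3 1038.7] yaw -0.0
[23, 95, 240, 194, 13885] c [678.5 447.1] size [603.4 787.5] yaw -89.2
[302, 325, 126, 73, 4423] c [ 199.4 -228.5] size [152.8 381.2] yaw -60.9
```

View pics/m7.png

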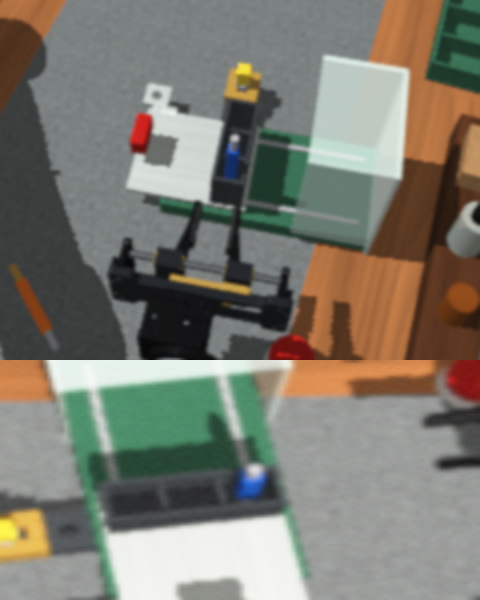

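Blue stands in the right cup, at m7 crop (232,155). Next I'll bring the tool upright and turn it for the orange punch.

>>> {"method": "send_rows", "body": {"xyz": [[0.05,0,0],[0.05,0,0],[0.05,0,0],[0,0,0],[0,0,0],[0,0,0],[0,0,0],[0,0,0],[0,0,0],[0,0,0],[0,0,0],[0,0,0],[0,0,0],[0,0,0],[0,0,0],[0,0,0],[0,0,0],[0,0,0],[0,0,0],[0,0,0]], "rotation": [[0,0,0],[0,0,0],[0,0,0],[0,-0.131,0],[0,-0.131,0],[0,-0.131,0],[0,-0.131,0],[0,-0.131,0],[0,-0.131,0],[0,-0.131,0],[0,-0.131,0],[0,-0.131,0],[0,-0.131,0],[0,-0.131,0],[0,-0.131,0],[0,0,-0.149],[0,0,-0.149],[0,0,-0.149],[0,0,-0.149],[0,0,-0.149]], "jaw": [0.6,0.6,0.6,0.6,0.6,0.6,0.6,0.6,0.6,0.6,0.6,0.6,0.6,0.6,0.6,0.6,0.6,0.6,0.6,0.6]}}

```text
time_s: 26.75
tool_pos: [0.6582, -0.3838, 0.3597]
tool_rot: [-179.9, 0.1, 141.2]
force: [0.3, -0.5, -0.3]
grip_width: 0.052
grasp_force: 0.0
```

Run:
```python
from h import *
o=state()
s=snap('scene','s8.png'); t=snap('top','t8.png')
for c,b in((s,(170,260,240,360)),(t,(350,230,430,300))):
    c=dict(c); im=np.zeros_like(c['image']); im[b[1]:b[3],b[0]:b[2]]=c['image'][b[1]:b[3],b[0]:b[2]]; c['image']=im; sleeve(c,(5,190,130),(14,255,255))
```

```text
t 26.8 pos [ 0.6582 -0.3838  0.3597] rot [-1.7988e+02  1.4000e-01  1.4122e+02] q [ 59.1  44.5 -56.4  65.7  36.   86.5  60.8] F [ 0.3 -0.5 -0.3] w 0.052 gf 0.0
[189, 289, 17, 27, 141] c [ 428.3 -317.4] size [13.2 76.9] yaw -40.1
[380, 253, 15, 21, 28] c [ 432.7 -312.2] size [ 3.1 74.2] yaw -39.1
```

>>> {"method": "send_rows", "body": {"xyz": [[0.0318,-0.0153,0.0217],[0.0318,-0.0153,0.0217],[0.0318,-0.0153,0.0217],[0.0318,-0.0153,0.0217],[0.0318,-0.0153,0.0217],[0.0319,-0.0155,0.0217],[0,0,0],[0,0,0]], "rotation": [[0,0,0],[0,0,0],[0,0,0],[0,0,0],[0,0,0],[0,0,0],[0,0,0],[0,0,0]], "jaw": [0.6,0.6,0.6,0.6,0.6,0.6,0.6,0.6]}}

```text
time_s: 27.65
tool_pos: [0.4515, -0.3355, 0.2285]
tool_rot: [-179.9, 0.1, 140.6]
force: [1.2, -0.3, 0.8]
grip_width: 0.0521
grasp_force: 0.0
```

Run:
```python
from h import *
o=state()
w=snap('wrist','w8.png'); c=w; sleeve(c,(5,150,100),(16,255,255)); print(togrip((.4518,-.3359,.02),o))
cv2.imwrite('pics/w8b.png',c['image'])
```

```text
t 27.6 pos [ 0.4515 -0.3355  0.2285] rot [-1.7992e+02  1.0000e-01  1.4057e+02] q [ 85.   30.9 -62.9 105.2  30.9  63.2  61.3] F [ 1.2 -0.3  0.8] w 0.0521 gf 0.0
[0, 167, 65, 93, 2244] c [ 335.9 -451.8] size [35.9 54.8] yaw -13.0
[0, 0, 28, 33, 432] c [ 254.8 -370.6] size [11.8 23.9] yaw -89.7
[297, 121, 1, 75, 75] c [ 420.  -301.5] size [ 0.  41.4] yaw -39.0
[-0.00013598  0.00013619  0.04497074]
```

View pics/w8b.png

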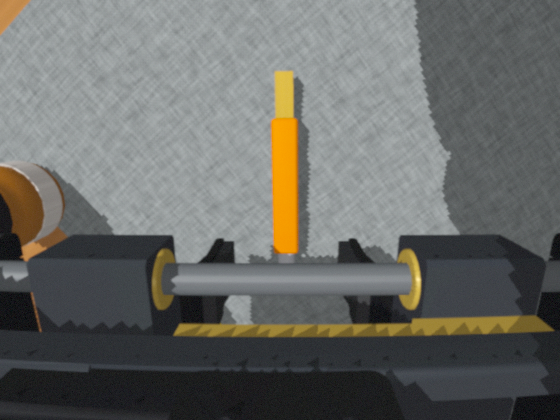

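Run:
```python
from h import *
c=load('w8')
a=at(c,(284.5,119),.015)[:2];b=at(c,(285.5,252),.015)[:2]; print(a,b,np.linalg.norm(a-b),np.degrees(np.arctan2(*(a-b)[::-1])))
a=at(c,(284.5,119),.0);b2=at(c,(285.5,252),.0); print(a,b2)
print('gripper', proj(c,[(.4515,-.3355,.015)]))
```

```text
[ 0.39876263 -0.2930385 ] [ 0.45894188 -0.34183638] 0.07747757106962018 140.96225346016587
[ 0.39859858 -0.29299649  0.        ] [ 4.63456259e-01 -3.45587989e-01 -2.77555756e-17]
gripper [[285.77836582 236.58165882]]
```

The orange sleeve spans v=118 to 252 along u≈285, centred between the fingers. I'll descend onto it.

>>> {"method": "send_rows", "body": {"xyz": [[0,0,0.015],[0,0,0.015],[0,0,0.012],[0,0,0.004],[0,0,0],[0,0,0],[0,0,0]], "rotation": [[0,0,0],[0,0,0],[0,0,0],[0,0,0],[0,0,0],[0,0,0],[0,0,0]], "jaw": [0.6,0.6,0.6,0.6,0.6,0.6,0.6]}}

```text
time_s: 28.4
tool_pos: [0.453, -0.3348, 0.1827]
tool_rot: [180.0, 0.0, 140.8]
force: [-3.5, 2.7, 6.5]
grip_width: 0.0524
grasp_force: 3.0
```

>>> {"method": "send_rows", "body": {"xyz": [[0,0,-0.002],[0,0,0],[0,0,0],[0,0,0],[0,0,0],[0,0,0],[0,0,0],[0,0,0],[0,0,0],[0,0,0],[0,0,0],[0,0,0]], "rotation": [[0,0,0],[0,0,0],[0,0,0],[0,0,0],[0,0,0],[0,0,0],[0,0,0],[0,0,0],[0,0,0],[0,0,0],[0,0,0],[0,0,0]], "jaw": [0.6,0,0,0,0,0,0,0,0,0,0,0]}}

```text
time_s: 29.6
tool_pos: [0.4528, -0.3354, 0.185]
tool_rot: [180.0, 0.2, 140.8]
force: [0.1, 0.1, -0.7]
grip_width: 0.0143
grasp_force: 49.9
```

>>> {"method": "send_rows", "body": {"xyz": [[0,0,-0.01],[0,0,-0.042],[0,0,-0.042],[0,0,-0.042],[0,0,-0.042],[0,0,-0.042],[0,0,0],[0.0402,0.0163,0],[0.0402,0.0163,0],[0.0402,0.0163,0],[0.0402,0.0163,0],[0.0402,0.0163,0],[0.0402,0.0163,0],[0.0402,0.0163,0],[0.0402,0.0163,0],[0.0402,0.0163,0],[0.0402,0.0163,0],[0.0402,0.0163,0],[0.0402,0.0163,0],[0,0,0]], "rotation": [[0,0,0],[0,0,0],[0,0,0.1254],[0,0,0.1254],[0,0,0.1254],[0,0,0.1254],[0,0,0.125],[0,0,0.125],[0,0,0],[0,0,0],[0,0,0],[0,0,0],[0,0,0],[0,0,0],[0,0,0],[0,0,0],[0,0,0],[0,0,0],[0,0,0],[0,0,0]], "jaw": [0,0,0,0,0,0,0,0,0,0,0,0,0,0,0,0,0,0,0,0]}}

```text
time_s: 31.6
tool_pos: [0.5739, 0.1792, 0.4056]
tool_rot: [179.8, -0.3, 98.5]
force: [-0.1, 0.9, -0.4]
grip_width: 0.0144
grasp_force: 49.9
```

Run:
```python
from h import *
o=state()
```

```text
t 31.6 pos [0.5739 0.1792 0.4056] rot [179.82  -0.27  98.48] q [ 31.6  25.3 -66.9  88.8  23.3  81.2 -28.4] F [-0.1  0.9 -0.4] w 0.0144 gf 49.9
```

>>> {"method": "send_rows", "body": {"xyz": [[0,0,0],[0,0,0],[0,0,0],[0,0,0],[0,0,0],[0,0,0],[0,0,0]], "rotation": [[0,-0.131,0],[0,-0.131,0],[0,-0.131,0],[0,-0.131,0],[0,-0.131,0],[0,-0.131,0],[0,0,0.013]], "jaw": [0,0,0,0,0,0,0]}}

```text
time_s: 32.3
tool_pos: [0.5752, 0.1715, 0.4039]
tool_rot: [179.2, 45.2, 96.8]
force: [-0.1, 0.2, -1.6]
grip_width: 0.0144
grasp_force: 49.9
```

Run:
```python
from h import *
o=state(); print(TR(o).as_matrix().round(3))
```

```text
t 32.3 pos [0.5752 0.1715 0.4039] rot [179.23  45.15  96.78] q [  8.6  26.7 -52.1  88.4  56.6 104.3 -38.9] F [-0.1  0.2 -1.6] w 0.0144 gf 49.9
[[-0.083  0.992  0.097]
 [ 0.7    0.127 -0.702]
 [-0.709  0.009 -0.705]]
```

Tracking is good, so I'll finish the tilt.

>>> {"method": "send_rows", "body": {"xyz": [[0,0,0],[0,0,0],[0,0,0],[0,0,0],[0,0,0],[0,0,0],[0,0,0]], "rotation": [[0,-0.13,0],[0,-0.13,0],[0,-0.13,0],[0,-0.13,0],[0,-0.13,0],[0,-0.13,0],[0,0,0]], "jaw": [0,0,0,0,0,0,0]}}

```text
time_s: 33.0
tool_pos: [0.5757, 0.1703, 0.4041]
tool_rot: [91.9, 89.4, 9.1]
force: [-0.2, 0.2, -1.8]
grip_width: 0.0146
grasp_force: 49.9
```

Run:
```python
from h import *
o=state(); print(TR(o).as_matrix().round(3)); print(togrip(W(-.0725,.042+.0135,.23),o))
# rotvec (tool) to ideal orientation: x down, z=-stand y, y=+stand x
c,s=np.cos(.1351),np.sin(.1351); D=np.array([[0,c,s],[0,s,-c],[-1,0,0]]); print((TR(o).inv()*Ro.from_matrix(D)).as_rotvec().round(4))
```

```text
t 33.0 pos [0.5757 0.1703 0.4041] rot [91.93 89.39  9.08] q [-27.   27.8 -10.3  93.   78.2 117.1 -35.1] F [-0.2  0.2 -1.8] w 0.0146 gf 49.9
[[ 0.01   0.992  0.124]
 [ 0.002  0.124 -0.992]
 [-1.     0.011 -0.   ]]
[0.17413069 0.00398988 0.00308361]
[-0.0104 -0.0003 -0.0106]
```

>>> {"method": "send_rows", "body": {"xyz": [[0.02,0.005,0.003],[0.025,0,0],[0.03,0,0],[0.03,0,0],[0.03,0,0],[0.025,0,0],[0.013,0,0],[0,0,0],[0,0,0]], "rotation": [[-0.01,0,-0.01],[0,0,0],[0,0,0],[0,0,0],[0,0,0],[0,0,0],[0,0,0],[0,0,0],[0,0,0]], "jaw": [0,0,0,0,0,0,0,0,0]}}

```text
time_s: 33.9
tool_pos: [0.5823, 0.1678, 0.2319]
tool_rot: [164.9, 89.6, 82.6]
force: [0.1, 0.7, -0.1]
grip_width: 0.0145
grasp_force: 49.9
```

Run:
```python
from h import *
o=state(); print(TR(o).as_matrix().round(3)); print(togrip(W(-.0705,.042+.0135,.14),o))
s=snap('scene','s9.png');t=snap('top','t9.png')
# orange pixels vs expected axis
for c in(s,t):
    m=cv2.inRange(cv2.cvtColor(c['image'],cv2.COLOR_BGR2HSV),(4,190,90),(14,255,255)); P=proj(c,[W(-.0705,.042,z) for z in(.16,.2,.24)]); 
    ys,xs=np.where(m); k=np.hypot(xs-P[1,0],ys-P[1,1])<40; print(P.round(0).tolist(),k.sum(),[(int(y),xs[k][ys[k]==y].min(),xs[k][ys[k]==y].max()) for y in np.unique(ys[k])[::4]])
```

```text
t 33.9 pos [0.5823 0.1678 0.2319] rot [164.88  89.64  82.55] q [-25.8  41.3 -11.4  95.3  74.4 113.1 -51.3] F [ 0.1  0.7 -0.1] w 0.0145 gf 49.9
[[ 0.001  0.991  0.134]
 [ 0.006  0.133 -0.991]
 [-1.     0.002 -0.006]]
[ 9.09298796e-02 -3.71744603e-05  2.52140413e-04]
[[302.0, 195.0], [303.0, 186.0], [304.0, 176.0]] 100 [(177, np.int64(300), np.int64(300)), (181, np.int64(300), np.int64(305)), (185, np.int64(301), np.int64(304)), (189, np.int64(300), np.int64(304)), (193, np.int64(299), np.int64(304)), (197, np.int64(301), np.int64(302))]
[[283.0, 198.0], [283.0, 194.0], [283.0, 190.0]] 14 [(192, np.int64(281), np.int64(281)), (200, np.int64(282), np.int64(283))]
```

>>> {"method": "send_rows", "body": {"xyz": [[0.01,0,0],[0.015,0,0],[0.015,0,0],[0.015,0,0],[0.015,0,0],[0.01,0,0],[0.006,0,0],[0.003,0,0],[0,0,0],[0,0,0]], "rotation": [[0,0,0],[0,0,0],[0,0,0],[0,0,0],[0,0,0],[0,0,0],[0,0,0],[0,0,0],[0,0,0],[0,0,0]], "jaw": [0,0,0,0,0,0,0,0,0,0]}}

```text
time_s: 35.0
tool_pos: [0.5821, 0.1688, 0.1432]
tool_rot: [142.3, 89.8, 60.0]
force: [-0.3, 0.3, -0.8]
grip_width: 0.0147
grasp_force: 49.9
```

>>> {"method": "send_rows", "body": {"xyz": [[0.001,0,0],[0.001,0,0],[0.001,0,0],[0,0,0]], "rotation": [[0,0,0],[0,0,0],[0,0,0],[0,0,0]], "jaw": [0,0,0,0]}}

```text
time_s: 35.4
tool_pos: [0.5822, 0.1687, 0.141]
tool_rot: [92.2, 89.8, 9.9]
force: [-0.9, 0.5, 5.2]
grip_width: 0.0146
grasp_force: 49.9
```

>>> {"method": "send_rows", "body": {"xyz": [[0,0,0],[0,0,0],[0,0,0],[0,0,0],[0,0,0],[0,0,0],[0,0,-0.02],[0,0,-0.03],[-0.01,0,-0.04],[-0.05,0,-0.03],[-0.05,0,0],[-0.05,0,0],[0,0,0]], "rotation": [[0,0,0],[0,0,0],[0,0,0],[0,0,0],[0,0,0],[0,0,0],[0,0,0],[0,0,0],[0,0,0],[0,0,0],[0,0,0],[0,0,0],[0,0,0]], "jaw": [0.2,0.25,0.3,0.35,0.4,0.4,0.4,0.4,0.4,0.4,0.4,0.4,0.4]}}

```text
time_s: 36.7
tool_pos: [0.5662, 0.2858, 0.3009]
tool_rot: [117.3, 89.1, 35.2]
force: [0.2, 0.2, 0.3]
grip_width: 0.0347
grasp_force: 0.0
```

Run:
```python
from h import *
o=state(); print(TR(o).as_matrix().round(3))
s=snap('scene','s10.png');t=snap('top','t10.png')
for nm,y,lo,hi in(('or',.042,(4,170,80),(16,255,255)),('bl',-.042,(105,120,60),(125,255,255))):
  for c in(s,t):
    m=cv2.inRange(cv2.cvtColor(c['image'],cv2.COLOR_BGR2HSV),lo,hi); P=proj(c,[W(-.0705,y,z) for z in(.105,.15,.175)]); 
    ys,xs=np.where(m); k=np.hypot(xs-P[1,0],ys-P[1,1])<20; print(nm,P.round(0).tolist(),k.sum(),[(int(v),int(xs[k][ys[k]==v].min()),int(xs[k][ys[k]==v].max())) for v in np.unique(ys[k])[::3]])
```

```text
t 36.7 pos [0.5662 0.2858 0.3009] rot [117.35  89.1   35.23] q [-43.6  40.3   0.7  86.   66.6 117.2 -42.9] F [0.2 0.2 0.3] w 0.0347 gf 0.0
[[ 0.013  0.99   0.137]
 [ 0.009  0.137 -0.991]
 [-1.     0.014 -0.007]]
or [[300.0, 207.0], [301.0, 198.0], [302.0, 192.0]] 95 [(196, 298, 298), (199, 298, 303), (202, 298, 303), (205, 297, 302), (208, 297, 302), (211, 297, 302)]
or [[283.0, 202.0], [283.0, 198.0], [283.0, 196.0]] 41 [(199, 280, 280), (202, 280, 286), (205, 281, 285)]
bl [[295.0, 233.0], [296.0, 224.0], [296.0, 219.0]] 125 [(225, 302, 303), (228, 299, 302), (231, 295, 306), (234, 292, 303), (237, 291, 300)]
bl [[312.0, 197.0], [313.0, 194.0], [314.0, 191.0]] 114 [(186, 310, 311), (189, 310, 316), (192, 310, 316), (195, 309, 316), (198, 309, 315), (201, 309, 314)]
```

Run:
```python
import cv2,numpy as np
s=cv2.imread('pics/s10.png');t=cv2.imread('pics/t10.png')
R=lambda a,w,h:cv2.resize(a,(w,h),interpolation=cv2.INTER_CUBIC)
a=np.hstack([R(s[175:275,235:335],400,400),R(t[155:230,262:337],400,400)])
b=np.hstack([R(s[160:360,150:450],300,200),R(t[100:300,230:460],230,200),R(cv2.imread('pics/s9.png')[175:275,235:335],200,200),np.zeros((200,70,3),np.uint8)])
cv2.imwrite('pics/f.png',np.vstack([a,b]))
```

```text
(no output)
```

View pics/f.png

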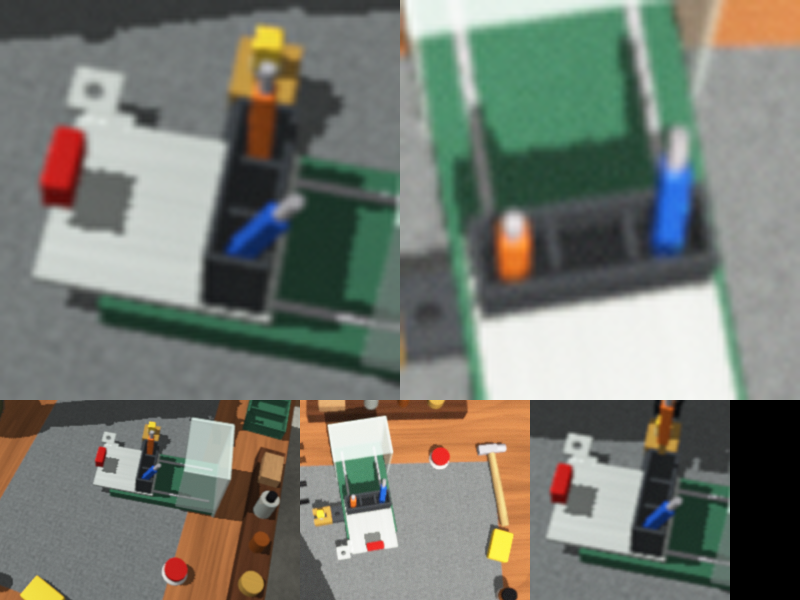

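Blue has started leaning towards the back rim, while orange is upright. I'll measure blue's lean and right it from above.

```bash
cat > lean.py <<'E'
from h import *
from scipy.optimize import least_squares
import sys
def axis(s,t,lo,hi,y0,guess):
    "fit foot(x,y) at z foot, tilt ax, ay: sleeve mask centroid & covariance axis in both views vs projected sleeve"
    obs=[]
    for c in(s,t):
        m=cv2.inRange(cv2.cvtColor(c['image'],cv2.COLOR_BGR2HSV),lo,hi); P=proj(c,W(-.06,y0,.13))[0]
        n,L,st,ce=cv2.connectedComponentsWithStats(m); 
        ok=[k for k in range(1,n) if np.hypot(*(ce[k]-P))<25]; k=max(ok,key=lambda k:st[k,4])
        ys,xs=np.where(L==k); obs.append((c,np.c_[xs,ys].astype(float)))
        print(st[k].tolist(),cv2.fitLine(np.c_[xs,ys].astype(np.float32),cv2.DIST_L2,0,.01,.01).ravel().round(2))
    return obs
if __name__=='__main__':
    s=load(sys.argv[1]);t=load(sys.argv[2]); axis(s,t,(105,120,60),(125,255,255),-.042,None)
    def tri(l):
        A=[];b=[]
        for c,u in l:
            o,d=ray(c,u);d/=np.linalg.norm(d);Q=np.eye(3)-np.outer(d,d);A.append(Q);b.append(Q@o)
        return np.linalg.lstsq(np.vstack(A),np.hstack(b),rcond=None)[0]
    def loc(P): d=P[:2]-np.array([.6815,-.0394]);C,q=np.cos(.1351),np.sin(.1351);return np.round([C*d[0]+q*d[1],-q*d[0]+C*d[1],P[2]],4)
    print('tip',loc(tri([(s,(307.5,225.5)),(t,(314.5,181))])),'sleeve end',loc(tri([(s,(303.5,228.8)),(t,(314,186.5))])))
    # models: foot at front corner, tilt a in stand x-z plane
    for a in(15,20,25,30,35,40):
        r=np.radians(a); ux=np.array([np.sin(r),0,np.cos(r)]); f=np.array([-.0875+.005*np.cos(r),-.042,.045+.005*np.sin(r)])
        pts=[W(*(f+ux*k)) for k in(.105,.13)]; print(a,[proj(c,pts).round(1).tolist() for c in(s,t)],(f+ux*.13).round(3))
E
python3 lean.py s10 t10
```

```text
[291, 225, 16, 15, 125] [  0.75  -0.66 298.47 232.96]
[309, 186, 8, 17, 114] [ 1.0000e-01 -1.0000e+00  3.1239e+02  1.9436e+02]
tip [-0.0407 -0.05    0.1678] sleeve end [-0.0499 -0.0482  0.1455]
15 [[[301.8, 225.9], [305.0, 221.3]], [[312.2, 188.6], [312.3, 184.1]]] [-0.049 -0.042  0.172]
20 [[[305.1, 226.9], [309.2, 222.7]], [[311.6, 185.8], [311.6, 180.6]]] [-0.038 -0.042  0.169]
25 [[[308.2, 228.2], [313.2, 224.3]], [[311.0, 183.3], [310.8, 177.4]]] [-0.028 -0.042  0.165]
30 [[[311.2, 229.5], [316.9, 226.0]], [[310.4, 180.9], [310.1, 174.5]]] [-0.018 -0.042  0.16 ]
35 [[[314.0, 230.9], [320.4, 227.8]], [[309.9, 178.8], [309.4, 171.9]]] [-0.009 -0.042  0.154]
40 [[[316.5, 232.5], [323.6, 229.8]], [[309.4, 177.0], [308.7, 169.6]]] [-0.    -0.042  0.148]
```

>>> {"method": "send_rows", "body": {"xyz": [[0,0,0],[-0.03,0,0],[-0.03,0,0],[-0.03,0,0],[-0.03,0,0],[0,0,0],[0,0,0],[0,0,0],[0,0,0],[0,0,0],[0,0,0],[0,0,0],[0,0,0],[0,0,0],[0,0,0],[0,0,0],[0,0,0],[0,0,0],[0,0,0],[0,0,0]], "rotation": [[0,0.131,0],[0,0.131,0],[0,0.131,0],[0,0.131,0],[0,0.131,0],[0,0.131,0],[0,0.131,0],[0,0.131,0],[0,0.131,0],[0,0.131,0],[0,0.131,0],[0,0.131,0],[0,0,0.14],[0,0,0.14],[0,0,0.14],[0,0,0.14],[0,0,0.14],[0,0,0.14],[0,0,0.14],[0,0,0.14]], "jaw": [0.4,0.4,0.4,0.4,0.4,0.4,0.4,0.4,0.4,0.4,0.4,0.4,0.4,0.4,0.4,0.4,0.4,0.4,0.4,0.4]}}

```text
time_s: 38.8
tool_pos: [0.5707, 0.2454, 0.4027]
tool_rot: [-179.7, 0.1, 33.3]
force: [0.4, 0.4, 0.7]
grip_width: 0.035
grasp_force: 0.0
```

```bash
cat >> h.py <<'E'
def toD(o,pitch=0.0):
    "rotvec in tool frame to: tool x=stand x, z down, then turned by pitch (deg) about tool y"
    c,s=np.cos(.1351),np.sin(.1351); D=Ro.from_matrix(np.array([[c,s,0],[s,-c,0],[0,0,-1]]))*Ro.from_euler('y',pitch,degrees=True)
    return (TR(o).inv()*D).as_rotvec().round(4),D
def go(o,P,pitch=0.0):
    rv,D=toD(o,pitch); tcp=np.array(P)-D.apply([0,0,env.grip_depth]); d=tcp-np.array(o['tool_pos'])
    print('rot first',rv,'then shift in final frame',D.inv().apply(d).round(4),'or shift in present frame',TR(o).inv().apply(d).round(4))
E
python3 - <<'E'
from h import *
o=state(); go(o,W(-.050,-.046,.25))
E
```

```text
t 38.8 pos [0.5707 0.2454 0.4027] rot [-1.7971e+02  8.0000e-02  3.3300e+01] q [-21.5  15.1  -5.   87.6   1.   77.5 -83.3] F [0.4 0.4 0.7] w 0.035 gf 0.0
rot first [-0.0047  0.0024  0.4461] then shift in final frame [ 0.0214  0.3431 -0.0108] or shift in present frame [-0.1288  0.3187 -0.0122]
```

>>> {"method": "send_rows", "body": {"xyz": [[0,0,0],[0,0,0],[0,0,0],[0.0024,0.0381,-0.0012],[0.0024,0.0381,-0.0012],[0.0024,0.0381,-0.0012],[0.0024,0.0381,-0.0012],[0.0024,0.0381,-0.0012],[0.0024,0.0381,-0.0012],[0.0024,0.0381,-0.0012],[0.0024,0.0381,-0.0012],[0.0024,0.0381,-0.0012],[0,0,0]], "rotation": [[0,0,0.1487],[-0.004,0.002,0.1487],[0,0,0.1487],[0,0,0],[0,0,0],[0,0,0],[0,0,0],[0,0,0],[0,0,0],[0,0,0],[0,0,0],[0,0,0],[0,0,0]], "jaw": [0.6,0.6,0.6,0.6,0.6,0.6,0.6,0.6,0.6,0.6,0.6,0.6,0.6]}}

```text
time_s: 40.1
tool_pos: [0.6403, -0.0988, 0.4133]
tool_rot: [179.9, 0.0, 7.5]
force: [-0.5, -0.0, -1.1]
grip_width: 0.0526
grasp_force: 0.0
```

Run:
```python
from h import *
o=state(); go(o,W(-.050,-.046,.132))
w=snap('wrist','w11.png')
m=cv2.inRange(cv2.cvtColor(w['image'],cv2.COLOR_BGR2HSV),(105,120,60),(125,255,255)); n,L,s,ce=cv2.connectedComponentsWithStats(m)
for k in range(1,n):
    if s[k,4]>20: print('blue',s[k].tolist(),ce[k].round(0))
for nm,f,a in(('20deg',(-.0828,-.042,.0467),20),('16',(-.0828,-.042,.0467),16)):
    r=np.radians(a); u=np.array([np.sin(r),-.05,np.cos(r)]); print(nm,proj(w,[W(*(np.array(f)+u*k)) for k in(.025,.06,.105,.13)]).round(0).tolist())
```

```text
t 40.1 pos [ 0.6403 -0.0988  0.4133] rot [1.7986e+02 2.0000e-02 7.4800e+00] q [ -1.2  17.8   9.6  83.2  -2.8  79.2 -74. ] F [-0.5 -0.  -1.1] w 0.0526 gf 0.0
rot first [ 0.0024  0.0004 -0.0045] then shift in final frame [-0.0011 -0.0073  0.1178] or shift in present frame [-0.0011 -0.0076  0.1178]
blue [264, 202, 23, 26, 270] [272. 218.]
20deg [[274.0, 221.0], [275.0, 218.0], [276.0, 213.0], [277.0, 210.0]]
16 [[274.0, 222.0], [275.0, 223.0], [276.0, 223.0], [277.0, 223.0]]
```

>>> {"method": "send_rows", "body": {"xyz": [[-0.001,-0.008,0.02],[0,0,0.02],[0,0,0.02],[0,0,0.02],[0,0,0.02],[0,0,0.0178],[0,0,0],[0,0,0]], "rotation": [[0,0,0],[0,0,0],[0,0,0],[0,0,0],[0,0,0],[0,0,0],[0,0,0],[0,0,0]], "jaw": [0.6,0.6,0.6,0.6,0.6,0.6,0.6,0.6]}}

```text
time_s: 40.95
tool_pos: [0.6387, -0.0824, 0.297]
tool_rot: [-179.9, -0.1, 8.1]
force: [0.3, 0.5, -0.5]
grip_width: 0.0523
grasp_force: 0.0
```

>>> {"method": "send_rows", "body": {"xyz": [[0,0,0],[0,0,0],[0,0,0],[0,0,0],[0,0,0],[0,0,0],[0,0,0],[0,0,0],[0,0,0],[0,0,0]], "rotation": [[0,0,0],[0,0,0],[0,0,0],[0,0,0],[0,0,0],[0,0,0],[0,0,0],[0,0,0],[0,0,0],[0,0,0]], "jaw": [0.45,0.4,0.35,0.3,0.25,0.2,0.1,0,0,0], "newtons": 30}}

```text
time_s: 41.95
tool_pos: [0.6388, -0.0839, 0.298]
tool_rot: [-180.0, -0.2, 8.0]
force: [0.1, -0.6, 0.5]
grip_width: 0.0147
grasp_force: 30.0
```

```bash
python3 - <<'E'
from h import *
o=state(); go(o,W(-.0705,-.042,.145),20); go(o,W(-.0705,-.042,.145),0)
snap('scene','s12.png');snap('top','t12.png')
E
python3 lean.py s12 t12 | head -2
```

```text
t 42.0 pos [ 0.6388 -0.0839  0.298 ] rot [-179.95   -0.25    8.03] q [ -1.7  21.4   8.6  91.9  -3.5  66.7 -74.3] F [ 0.1 -0.6  0.5] w 0.0147 gf 30.0
rot first [-0.0017  0.3448  0.0049] then shift in final frame [-0.0731  0.0036 -0.0273] or shift in present frame [-0.0781  0.0032 -0.001 ]
rot first [-0.0008 -0.0043  0.0051] then shift in final frame [-0.0222  0.0036 -0.0105] or shift in present frame [-0.0221  0.0035 -0.0106]
[297, 229, 2, 2, 4] [  1.    0.  297.5 229.5]Traceback (most recent call last):
  File "lean.py", line 15, in <module>
    s=load(sys.argv[1]);t=load(sys.argv[2]); axis(s,t,(105,120,60),(125,255,255),-.042,None)
                                             ~~~~^^^^^^^^^^^^^^^^^^^^^^^^^^^^^^^^^^^^^^^^^^^
  File "lean.py", line 10, in axis
    ok=[k for k in range(1,n) if np.hypot(*(ce[k]-P))<25]; k=max(ok,key=lambda k:st[k,4])
                                                             ~~~^^^^^^^^^^^^^^^^^^^^^^^^^
ValueError: max() iterable argument is empty
```

>>> {"method": "send_rows", "body": {"xyz": [[0,0.003,-0.01],[0,0,-0.01],[-0.0156,0,0],[-0.0156,0,-0.0011],[-0.0154,0,-0.0022],[-0.0153,0,-0.0032],[-0.015,0,-0.0043],[0,0,0],[0,0,0]], "rotation": [[0,0,0.005],[0,0,0],[0,0.069,0],[0,0.069,0],[0,0.069,0],[0,0.069,0],[0,0.069,0],[0,0,0],[0,0,0]], "jaw": [0,0,0,0,0,0,0,0,0]}}

```text
time_s: 42.95
tool_pos: [0.5619, -0.0976, 0.3189]
tool_rot: [-180.0, -20.0, 7.7]
force: [1.3, -0.3, -1.0]
grip_width: 0.0149
grasp_force: 30.0
```

Run:
```python
from h import *
o=state(); go(o,W(-.0705,-.042,.145),20)
s=snap('scene','s13.png');t=snap('top','t13.png');w=snap('wrist','w13.png')
for c,z in((s,0),(t,0),(w,0)):
    m=cv2.inRange(cv2.cvtColor(c['image'],cv2.COLOR_BGR2HSV),(103,120,40),(126,255,255)); n,L,st,ce=cv2.connectedComponentsWithStats(m)
    P=proj(c,[W(-.0705,-.042,k) for k in(.09,.125,.17,.195)]); print(P.round(0).tolist())
    for k in range(1,n):
        if st[k,4]>8 and np.hypot(*(ce[k]-P[1]))<60:
            ys,xs=np.where(L==k); print('  blue',st[k].tolist(),cv2.fitLine(np.c_[xs,ys].astype(np.float32),cv2.DIST_L2,0,.01,.01).ravel().round(2))
```

```text
t 43.0 pos [ 0.5619 -0.0976  0.3189] rot [-179.95  -20.03    7.7 ] q [  1.4   5.5   8.1 110.1  -9.2  45.6 -67.6] F [ 1.3 -0.3 -1. ] w 0.0149 gf 30.0
rot first [-0.0006 -0.0006 -0.0006] then shift in final frame [-0.007   0.0004  0.019 ] or shift in present frame [-0.007   0.0004  0.019 ]
[[295.0, 236.0], [295.0, 229.0], [296.0, 220.0], [297.0, 215.0]]
[[312.0, 199.0], [313.0, 196.0], [314.0, 192.0], [314.0, 190.0]]
[[287.0, 268.0], [287.0, 272.0], [287.0, 280.0], [287.0, 287.0]]
  blue [274, 259, 25, 5, 93] [  1.    -0.   285.84 260.71]
  blue [269, 295, 5, 5, 16] [  0.71   0.71 271.   297.  ]
  blue [298, 295, 6, 6, 15] [  0.77  -0.63 300.53 297.27]
```

Run:
```python
from h import *
w=load('w13'); o=env.get_obs()
G=np.array([-.0705,-.042,.165])
for a in(-6,-3,0,3,6):
    r=np.radians(a); u=np.array([np.sin(r),0,np.cos(r)]); n=np.array([np.cos(r),0,-np.sin(r)])
    print(a,'+x face v at d from grasp', [(d,proj(w,W(*(G-u*d+n*.0075)))[0].round(1).tolist()) for d in(.02,.04,.06,.068)],'rim back',proj(w,W(-.0535,-.042,.105))[0].round(0), 'top end',proj(w,W(*(G+u*.012)))[0].round(0),proj(w,W(*(G+u*.037)))[0].round(0))
im=w['image']; print([im[v,286].tolist() for v in range(236,312,3)])
```

```text
-6 +x face v at d from grasp [(0.02, [286.6, 256.1]), (0.04, [286.5, 251.2]), (0.06, [286.5, 247.3]), (0.068, [286.5, 245.9])] rim back [287. 242.] top end [287. 285.] [287. 301.]
-3 +x face v at d from grasp [(0.02, [286.6, 258.1]), (0.04, [286.5, 254.8]), (0.06, [286.5, 252.2]), (0.068, [286.5, 251.3])] rim back [287. 242.] top end [287. 283.] [287. 295.]
0 +x face v at d from grasp [(0.02, [286.6, 260.1]), (0.04, [286.5, 258.5]), (0.06, [286.5, 257.2]), (0.068, [286.5, 256.7])] rim back [287. 242.] top end [287. 282.] [287. 289.]
3 +x face v at d from grasp [(0.02, [286.6, 262.1]), (0.04, [286.5, 262.2]), (0.06, [286.5, 262.2]), (0.068, [286.5, 262.2])] rim back [287. 242.] top end [287. 280.] [287. 284.]
6 +x face v at d from grasp [(0.02, [286.6, 264.2]), (0.04, [286.5, 265.9]), (0.06, [286.5, 267.3]), (0.068, [286.5, 267.7])] rim back [287. 242.] top end [287. 279.] [287. 278.]
[[85, 81, 76], [86, 80, 77], [78, 72, 70], [84, 80, 73], [81, 78, 76], [82, 78, 75], [83, 79, 73], [85, 82, 75], [131, 72, 21], [99, 70, 55], [79, 78, 74], [82, 80, 76], [84, 83, 80], [87, 86, 81], [84, 83, 77], [88, 84, 80], [90, 87, 84], [87, 84, 81], [86, 83, 79], [80, 80, 76], [155, 150, 151], [164, 160, 160], [164, 159, 160], [234, 237, 232], [253, 255, 251], [255, 255, 252]]
```

>>> {"method": "send_rows", "body": {"xyz": [[-0.002,0,0.005],[-0.003,0,0.006],[-0.001,0,0.005],[-0.001,0,0.002],[0,0,0],[0,0,0]], "rotation": [[0,0.01,0],[0,0.01,0],[0,0,0],[0,0,0],[0,0,0],[0,0,0]], "jaw": [0,0,0,0,0,0]}}

```text
time_s: 43.7
tool_pos: [0.5617, -0.0974, 0.2984]
tool_rot: [-179.9, -21.2, 7.7]
force: [0.3, 0.5, -1.1]
grip_width: 0.0148
grasp_force: 30.0
```

>>> {"method": "send_rows", "body": {"xyz": [[-0.0003,0,0.0009],[-0.0003,0,0.0009],[0,0,0]], "rotation": [[0,0,0],[0,0,0],[0,0,0]], "jaw": [0,0,0]}}

```text
time_s: 44.0
tool_pos: [0.5616, -0.0974, 0.2966]
tool_rot: [-179.9, -21.2, 7.7]
force: [0.2, -0.3, -0.9]
grip_width: 0.0146
grasp_force: 30.0
```

>>> {"method": "send_rows", "body": {"xyz": [[-0.0003,0,0.0009],[-0.0003,0,0.0009],[0,0,0]], "rotation": [[0,0,0],[0,0,0],[0,0,0]], "jaw": [0,0,0]}}

```text
time_s: 44.3
tool_pos: [0.5617, -0.0974, 0.2945]
tool_rot: [-179.9, -21.1, 7.7]
force: [0.3, -0.4, -1.0]
grip_width: 0.0146
grasp_force: 30.0
```

>>> {"method": "send_rows", "body": {"xyz": [[-0.0003,0,0.0009],[-0.0003,0,0.0009],[0,0,0]], "rotation": [[0,0,0],[0,0,0],[0,0,0]], "jaw": [0,0,0]}}

```text
time_s: 44.6
tool_pos: [0.5618, -0.0974, 0.2925]
tool_rot: [-179.9, -21.1, 7.7]
force: [-0.2, -0.0, -0.5]
grip_width: 0.0147
grasp_force: 30.0
```

>>> {"method": "send_rows", "body": {"xyz": [[-0.0003,0,0.0009],[-0.0003,0,0.0009],[0,0,0]], "rotation": [[0,0,0],[0,0,0],[0,0,0]], "jaw": [0,0,0]}}

```text
time_s: 44.9
tool_pos: [0.5624, -0.0974, 0.2921]
tool_rot: [-180.0, -21.3, 7.7]
force: [-1.7, -0.2, 5.2]
grip_width: 0.0147
grasp_force: 30.0
```

>>> {"method": "send_rows", "body": {"xyz": [[-0.0003,0,0.0009],[-0.0003,0,0.0009],[0,0,0]], "rotation": [[0,0,0],[0,0,0],[0,0,0]], "jaw": [0,0,0]}}

```text
time_s: 45.2
tool_pos: [0.5634, -0.0973, 0.2918]
tool_rot: [-180.0, -21.5, 7.7]
force: [-2.5, 1.1, 9.5]
grip_width: 0.0145
grasp_force: 30.0
```

>>> {"method": "send_rows", "body": {"xyz": [[0.0006,0,-0.0018],[0.0002,0,-0.0005],[0,0,0],[0,0,0],[0,0,0],[0,0,0],[0,0,0],[0,0,0],[0,0,0],[0,0,0]], "rotation": [[0,0,0],[0,0,0],[0,0,0],[0,0,0],[0,0,0],[0,0,0],[0,0,0],[0,0,0],[0,0,0],[0,0,0]], "jaw": [0,0,0,0.2,0.25,0.3,0.35,0.4,0.45,0.5]}}

```text
time_s: 46.2
tool_pos: [0.5619, -0.0974, 0.2913]
tool_rot: [-179.9, -21.2, 7.7]
force: [-0.0, -0.1, -0.5]
grip_width: 0.0403
grasp_force: 0.0
```

>>> {"method": "send_rows", "body": {"xyz": [[0.004,0,-0.01],[0.007,0,-0.019],[0.01,0,-0.028],[0.01,0,-0.028],[0.01,0,-0.028],[-0.03,0,-0.01],[-0.04,0,0],[-0.04,0,0],[0,0,0],[0,0,0],[0,0,0],[0,0,0]], "rotation": [[0,0,0],[0,0,0],[0,0,0],[0,0,0],[0,0,0],[0,0,0],[0,0,0],[0,0,0],[0,-0.125,0],[0,-0.125,0],[0,-0.12,0],[0,0,0]], "jaw": [0.5,0.5,0.5,0.5,0.7,1,1,1,1,1,1,1]}}

```text
time_s: 47.4
tool_pos: [0.4552, -0.1118, 0.3818]
tool_rot: [-180.0, 0.1, 7.8]
force: [0.6, 0.3, -0.5]
grip_width: 0.0864
grasp_force: 0.0
```

```bash
cat > chk.py <<'E'
from h import *
import sys
k=sys.argv[1]; dx=float(sys.argv[2])
o=state(); s=snap('scene','s%s.png'%k);t=snap('top','t%s.png'%k)
for nm,y,lo,hi in(('or',.042,(4,150,80),(18,255,255)),('bl',-.042,(103,120,60),(125,255,255))):
  for c in(s,t):
    m=cv2.inRange(cv2.cvtColor(c['image'],cv2.COLOR_BGR2HSV),lo,hi); P=proj(c,[W(-.0705+dx,y,z) for z in(.105,.15,.175)]); 
    n,L,st,ce=cv2.connectedComponentsWithStats(m)
    for j in range(1,n):
        if st[j,4]>15 and np.hypot(*(ce[j]-P[0]))<22:
            ys,xs=np.where(L==j); print(nm,'exp',P.round(0).tolist(),'dir',(P[2]-P[0])/np.linalg.norm(P[2]-P[0]),st[j].tolist(),cv2.fitLine(np.c_[xs,ys].astype(np.float32),cv2.DIST_L2,0,.01,.01).ravel().round(2))
E
python3 chk.py 14 0; python3 -c "
from h import *
go(env.get_obs(),W(-.1995,0,.077))"
```

```text
t 47.4 pos [ 0.4552 -0.1118  0.3818] rot [-1.7998e+02  6.0000e-02  7.8000e+00] q [  2.9  -3.1   7.4 109.9   0.4  73.3 -72. ] F [ 0.6  0.3 -0.5] w 0.0864 gf 0.0
or exp [[300.0, 207.0], [301.0, 198.0], [302.0, 192.0]] dir [ 0.10925992 -0.99401321] [298, 195, 8, 20, 105] [ 7.0000e-02 -1.0000e+00  3.0090e+02  2.0519e+02]
or exp [[283.0, 202.0], [283.0, 198.0], [283.0, 196.0]] dir [-0.00727194 -0.99997356] [280, 197, 6, 10, 46] [1.6000e-01 9.9000e-01 2.8250e+02 2.0213e+02]
bl exp [[295.0, 233.0], [296.0, 224.0], [296.0, 219.0]] dir [ 0.09909547 -0.99507793] [293, 223, 8, 17, 100] [ 1.0000e-01 -9.9000e-01  2.9602e+02  2.3153e+02]
bl exp [[312.0, 197.0], [313.0, 194.0], [314.0, 191.0]] dir [ 0.24898358 -0.96850771] [309, 191, 8, 11, 55] [ 3.0000e-02 -1.0000e+00  3.1173e+02  1.9675e+02]
rot first [-0.0007 -0.0025  0.0002] then shift in final frame [ 0.0351 -0.0415  0.1411] or shift in present frame [ 0.0348 -0.0414  0.1412]
```

Both punches now stand upright. I'll grip the handle and push gently.

>>> {"method": "send_rows", "body": {"xyz": [[0.009,-0.0105,0],[0.009,-0.0105,0],[0.009,-0.0105,0],[0.008,-0.01,0.02],[0,0,0.03],[0,0,0.03],[0,0,0.03],[0,0,0.02],[0,0,0.011],[0,0,0],[0,0,0]], "rotation": [[0,0,0],[0,0,0],[0,0,0],[0,0,0],[0,0,0],[0,0,0],[0,0,0],[0,0,0],[0,0,0],[0,0,0],[0,0,0]], "jaw": [1,1,1,1,1,1,1,1,1,1,1]}}

```text
time_s: 48.6
tool_pos: [0.4838, -0.0658, 0.241]
tool_rot: [-180.0, -0.0, 7.8]
force: [-0.0, 0.2, 1.1]
grip_width: 0.0867
grasp_force: 0.0
```

```bash
python3 -c "
from h import *
o=state();go(o,W(-.1995,0.001,.077))"
```

```text
t 48.6 pos [ 0.4838 -0.0658  0.241 ] rot [-1.7996e+02 -4.0000e-02  7.7700e+00] q [  0.4   7.4   4.5 116.5  -0.8  56.1 -76.9] F [-0.   0.2  1.1] w 0.0867 gf 0.0
rot first [-0.0008 -0.0007  0.0006] then shift in final frame [-0.0001 -0.0005  0.0005] or shift in present frame [-0.0001 -0.0005  0.0005]
```

>>> {"method": "send_rows", "body": {"xyz": [[0,0,0],[0,0,0],[0,0,0],[0,0,0],[0,0,0],[0,0,0],[0,0,0],[0,0,0],[0,0,0],[0,0,0],[0,0,0],[0,0,0],[0,0,0],[0,0,0]], "rotation": [[0,0,0],[0,0,0],[0,0,0],[0,0,0],[0,0,0],[0,0,0],[0,0,0],[0,0,0],[0,0,0],[0,0,0],[0,0,0],[0,0,0],[0,0,0],[0,0,0]], "jaw": [0.85,0.75,0.7,0.67,0.65,0.63,0.61,0.59,0.57,0.55,0.53,0.5,0.4,0.4], "newtons": 20}}

```text
time_s: 50.0
tool_pos: [0.4831, -0.0659, 0.2402]
tool_rot: [-179.9, 0.0, 7.8]
force: [0.2, 1.8, -0.0]
grip_width: 0.0499
grasp_force: 20.0
```

>>> {"method": "send_rows", "body": {"xyz": [[0.0003,0,0],[0.0006,0,0],[0.0009,0,0],[0.0012,0,0],[0.0015,0,0],[0.0018,0,0],[0.0021,0,0],[0.0024,0,0],[0.0025,0,0],[0.0025,0,0],[0.0025,0,0],[0.0025,0,0],[0.0025,0,0],[0.0025,0,0],[0.0025,0,0],[0.0025,0,0],[0.0025,0,0],[0.0025,0,0],[0.0025,0,0],[0.0022,0,0]], "rotation": [[0,0,0],[0,0,0],[0,0,0],[0,0,0],[0,0,0],[0,0,0],[0,0,0],[0,0,0],[0,0,0],[0,0,0],[0,0,0],[0,0,0],[0,0,0],[0,0,0],[0,0,0],[0,0,0],[0,0,0],[0,0,0],[0,0,0],[0,0,0]], "jaw": [0.4,0.4,0.4,0.4,0.4,0.4,0.4,0.4,0.4,0.4,0.4,0.4,0.4,0.4,0.4,0.4,0.4,0.4,0.4,0.4]}}

```text
time_s: 52.0
tool_pos: [0.5235, -0.0605, 0.2402]
tool_rot: [-179.9, 0.0, 7.8]
force: [-4.3, 4.2, 3.5]
grip_width: 0.0497
grasp_force: 20.0
```

```bash
python3 chk.py 15 0.038; python3 -c "
from h import *
o=env.get_obs();go(o,W(-.0795,0.001,.077))"
```

```text
t 52.0 pos [ 0.5235 -0.0605  0.2402] rot [-1.7993e+02  4.0000e-02  7.7500e+00] q [ -0.2  11.9   4.3 111.3  -1.1  56.9 -77.6] F [-4.3  4.2  3.5] w 0.0497 gf 20.0
or exp [[314.0, 209.0], [316.0, 200.0], [317.0, 194.0]] dir [ 0.16021448 -0.98708223] [312, 201, 8, 16, 87] [ 1.7000e-01 -9.8000e-01  3.1568e+02  2.0866e+02]
or exp [[281.0, 189.0], [281.0, 185.0], [281.0, 183.0]] dir [-0.024693   -0.99969508] [278, 183, 6, 11, 52] [7.0000e-02 1.0000e+00 2.8052e+02 1.8815e+02]
bl exp [[309.0, 236.0], [311.0, 227.0], [312.0, 222.0]] dir [ 0.15795275 -0.98744667] [308, 225, 9, 18, 105] [ 1.1000e-01 -9.9000e-01  3.1153e+02  2.3409e+02]
bl exp [[310.0, 185.0], [311.0, 180.0], [311.0, 178.0]] dir [ 0.20667641 -0.97840935] [306, 176, 9, 11, 61] [ 5.0000e-02 -1.0000e+00  3.0956e+02  1.8177e+02]
rot first [-0.0011 -0.0002  0.0003] then shift in final frame [ 0.0796 -0.0006 -0.0003] or shift in present frame [ 0.0796 -0.0006 -0.0003]
```

>>> {"method": "send_rows", "body": {"xyz": [[0.0025,0,0],[0.0025,0,0],[0.0025,0,0],[0.0025,0,0],[0.0025,0,0],[0.0025,0,0],[0.0025,0,0],[0.0025,0,0],[0.0025,0,0],[0.0025,0,0],[0.0025,0,0],[0.0025,0,0],[0.0025,0,0],[0.0025,0,0],[0.0025,0,0],[0.0025,0,0],[0.0025,0,0],[0.0025,0,0],[0.0025,0,0],[0.0025,0,0]], "rotation": [[0,0,0],[0,0,0],[0,0,0],[0,0,0],[0,0,0],[0,0,0],[0,0,0],[0,0,0],[0,0,0],[0,0,0],[0,0,0],[0,0,0],[0,0,0],[0,0,0],[0,0,0],[0,0,0],[0,0,0],[0,0,0],[0,0,0],[0,0,0]], "jaw": [0.4,0.4,0.4,0.4,0.4,0.4,0.4,0.4,0.4,0.4,0.4,0.4,0.4,0.4,0.4,0.4,0.4,0.4,0.4,0.4]}}

```text
time_s: 54.1
tool_pos: [0.573, -0.0538, 0.2402]
tool_rot: [-179.9, 0.0, 7.8]
force: [-3.8, 3.4, 3.1]
grip_width: 0.0498
grasp_force: 20.0
```

>>> {"method": "send_rows", "body": {"xyz": [[0.0023,0,0],[0.0021,0,0],[0.002,0,0],[0.002,0,0],[0.002,0,0],[0.002,0,0],[0.0018,0,0],[0.0016,0,0],[0.0014,0,0],[0.0012,0,0],[0.001,0,0],[0.001,0,0],[0.001,0,0],[0.001,0,0],[0.001,0,0],[0.001,0,0],[0.001,0,0],[0.0008,0,0],[0.0007,0,0],[0.0006,0,0]], "rotation": [[0,0,0],[0,0,0],[0,0,0],[0,0,0],[0,0,0],[0,0,0],[0,0,0],[0,0,0],[0,0,0],[0,0,0],[0,0,0],[0,0,0],[0,0,0],[0,0,0],[0,0,0],[0,0,0],[0,0,0],[0,0,0],[0,0,0],[0,0,0]], "jaw": [0.4,0.4,0.4,0.4,0.4,0.4,0.4,0.4,0.4,0.4,0.4,0.4,0.4,0.4,0.4,0.4,0.4,0.4,0.4,0.4]}}

```text
time_s: 56.1
tool_pos: [0.5997, -0.0503, 0.2402]
tool_rot: [-179.9, 0.1, 7.7]
force: [-6.3, 3.8, 5.5]
grip_width: 0.0501
grasp_force: 20.0
```

```bash
python3 chk.py 16 0.118; python3 -c "
from h import *
o=env.get_obs();go(o,W(-.0795,0.001,.077))"
```

```text
t 56.1 pos [ 0.5997 -0.0503  0.2402] rot [-1.7994e+02  1.4000e-01  7.7500e+00] q [ -1.1  20.1   4.  100.8  -1.6  59.4 -78.7] F [-6.3  3.8  5.5] w 0.0501 gf 20.0
or exp [[277.0, 163.0], [276.0, 158.0], [276.0, 155.0]] dir [-0.05082644 -0.9987075 ] [274, 161, 6, 7, 39] [ 1.9000e-01 -9.8000e-01  2.7656e+02  1.6392e+02]
rot first [-0.0011  0.0023  0.0001] then shift in final frame [ 0.003  -0.0008 -0.0003] or shift in present frame [ 0.003  -0.0008 -0.0003]
```

>>> {"method": "send_rows", "body": {"xyz": [[0.0005,0,0],[0.0005,0,0],[0.0005,0,0],[0.0005,0,0],[0.0005,0,0],[0.0005,0,0],[0,0,0]], "rotation": [[0,0,0],[0,0,0],[0,0,0],[0,0,0],[0,0,0],[0,0,0],[0,0,0]], "jaw": [0.4,0.4,0.4,0.4,0.4,0.4,0.4]}}

```text
time_s: 56.9
tool_pos: [0.6009, -0.0502, 0.2402]
tool_rot: [-179.9, 0.5, 7.7]
force: [-12.9, 2.9, 11.9]
grip_width: 0.0495
grasp_force: 20.0
```

```bash
python3 -c "
from h import *
o=state();go(o,W(-.0795,0.001,.077))"
```

```text
t 56.9 pos [ 0.6009 -0.0502  0.2402] rot [-179.9     0.49    7.74] q [ -1.1  20.3   4.  100.4  -1.6  59.8 -78.8] F [-12.9   2.9  11.9] w 0.0495 gf 20.0
rot first [-0.0017  0.0086  0.    ] then shift in final frame [ 0.0019 -0.0009 -0.0003] or shift in present frame [ 0.0019 -0.0009 -0.0004]
```

>>> {"method": "send_rows", "body": {"xyz": [[0.0005,0,0],[0.0005,0,0],[0.0005,0,0],[0,0,0],[-0.001,0,0],[-0.001,0,0],[-0.001,0,0],[-0.001,0,0],[0,0,0]], "rotation": [[0,0,0],[0,0,0],[0,0,0],[0,0,0],[0,0,0],[0,0,0],[0,0,0],[0,0,0],[0,0,0]], "jaw": [0.4,0.4,0.4,0.4,0.4,0.4,0.4,0.4,0.4]}}

```text
time_s: 57.8
tool_pos: [0.5999, -0.0502, 0.2401]
tool_rot: [-179.9, 0.2, 7.7]
force: [-5.9, 3.9, 4.9]
grip_width: 0.0496
grasp_force: 20.0
```

>>> {"method": "send_rows", "body": {"xyz": [[0,0,0],[0,0,0],[0,0,0],[0,0,0],[0,0,0],[0,0,0],[0,0,0],[0,0,0],[0,0,-0.02],[0,0,-0.03],[0,0,-0.04],[0,0,0]], "rotation": [[0,0,0],[0,0,0],[0,0,0],[0,0,0],[0,0,0],[0,0,0],[0,0,0],[0,0,0],[0,0,0],[0,0,0],[0,0,0],[0,0,0]], "jaw": [0.6,0.65,0.7,0.75,0.8,0.85,0.9,1,1,1,1,1]}}

```text
time_s: 59.0
tool_pos: [0.6026, -0.0505, 0.3365]
tool_rot: [179.9, -0.6, 7.7]
force: [1.7, -0.7, 0.8]
grip_width: 0.087
grasp_force: 0.0
```

Run:
```python
from h import *
o=state();go(o,W(-.0795,.143,.157))
w=snap('wrist','w17.png'); hsv=cv2.cvtColor(w['image'],cv2.COLOR_BGR2HSV)
def l(P): d=P[:2]-np.array([.6815,-.0394]);C,q=np.cos(.1351),np.sin(.1351);return np.round([C*d[0]+q*d[1],-q*d[0]+C*d[1]],4)
for nm,lo,hi,z in(('red',(0,150,60),(4,255,255),.092),('yel',(26,150,90),(34,255,255),.075)):
    m=cv2.inRange(hsv,lo,hi); n,L,st,ce=cv2.connectedComponentsWithStats(m)
    for j in range(1,n):
        if st[j,4]>100: x,y,ww,h,_=st[j]; print(nm,st[j].tolist(),l(at(w,(x,y+h/2),z)),l(at(w,(x+ww,y+h/2),z)),l(at(w,(x+ww/2,y+h),z)),proj(w,W(-.0795,.143 if nm=='yel' else 0,z)).round(0))
s=load('s16')
```

```text
t 59.0 pos [ 0.6026 -0.0505  0.3365] rot [179.95  -0.58   7.74] q [ -1.3  15.    4.3  95.5  -1.2  69.  -79. ] F [ 1.7 -0.7  0.8] w 0.087 gf 0.0
rot first [ 0.0009 -0.0102 -0.    ] then shift in final frame [ 0.0002 -0.1434  0.016 ] or shift in present frame [-0.     -0.1434  0.0159]
red [545, 37, 15, 56, 588] [ 0.0298 -0.1686] [ 0.0304 -0.1793] [ 0.0125 -0.1763] [[284. 228.]]
red [249, 206, 71, 36, 2436] [-0.0765  0.0241] [-0.0765 -0.0244] [-0.0894 -0.0001] [[284. 228.]]
yel [85, 202, 42, 33, 1121] [-0.0773  0.1495] [-0.0773  0.1169] [-0.0902  0.1347] [[ 94. 221.]]
```

>>> {"method": "send_rows", "body": {"xyz": [[0,-0.0287,0],[0,-0.0287,0],[0,-0.0287,0],[0,-0.0287,0],[0,-0.0286,0.016],[0,0,0]], "rotation": [[0,-0.01,0],[0,0,0],[0,0,0],[0,0,0],[0,0,0],[0,0,0]], "jaw": [1,1,1,1,1,1]}}

```text
time_s: 59.65
tool_pos: [0.579, 0.0972, 0.311]
tool_rot: [-179.8, 0.9, 8.2]
force: [-0.6, -0.0, -0.3]
grip_width: 0.0869
grasp_force: 0.0
```

Run:
```python
from h import *
o=state();go(o,W(-.0795,.143,.065))
w=snap('wrist','w18.png'); hsv=cv2.cvtColor(w['image'],cv2.COLOR_BGR2HSV)
def l(P): d=P[:2]-np.array([.6815,-.0394]);C,q=np.cos(.1351),np.sin(.1351);return np.round([C*d[0]+q*d[1],-q*d[0]+C*d[1]],4)
u0=proj(w,W(-.0795,.143,.075))[0]; b0=proj(w,W(-.0795,.093,.04))[0]; print(u0,b0)
x,y=map(int,u0); print('row H',[(int(i),hsv[y,i].tolist()) for i in range(x-32,x+33,4)]); print('col',[(int(i),hsv[i,x].tolist()) for i in range(y-30,y+30,4)])
x,y=map(int,b0); g=cv2.cvtColor(w['image'],cv2.COLOR_BGR2GRAY); print(g[y-14:y+15:2,x-20:x+21:2])
```

```text
t 59.6 pos [0.579  0.0972 0.311 ] rot [-179.78    0.93    8.19] q [-11.2  14.8  -0.9  98.7  -0.   67.4 -93.9] F [-0.6 -0.  -0.3] w 0.0869 gf 0.0
rot first [-0.0037  0.0162  0.0078] then shift in final frame [0.0037 0.0062 0.0825] or shift in present frame [0.005  0.0065 0.0824]
[295.92732918 217.87318306] [361.10133601 205.19975991]
row H [(263, [83, 11, 93]), (267, [21, 104, 118]), (271, [22, 191, 136]), (275, [22, 174, 136]), (279, [22, 178, 139]), (283, [24, 202, 140]), (287, [27, 255, 165]), (291, [26, 255, 167]), (295, [26, 255, 166]), (299, [26, 255, 167]), (303, [27, 255, 164]), (307, [27, 255, 166]), (311, [26, 255, 165]), (315, [22, 176, 138]), (319, [22, 177, 134]), (323, [22, 182, 136]), (327, [22, 187, 135])]
col [(187, [22, 174, 136]), (191, [10, 6, 121]), (195, [25, 164, 143]), (199, [27, 255, 146]), (203, [26, 255, 150]), (207, [26, 255, 165]), (211, [26, 255, 165]), (215, [26, 255, 165]), (219, [27, 255, 166]), (223, [27, 255, 166]), (227, [27, 255, 165]), (231, [26, 255, 157]), (235, [24, 28, 92]), (239, [100, 8, 92]), (243, [105, 5, 93])]
[[142 142 143 140 142 142 1
[... 608 characters left out ...]
1 142 136 109  59  52  51  55  52  54  56  86 143 189 219 227
  227 227 229]
 [139 140 139 143 137 114  58  53  54  55  53  54  70 111 153 185 223 228
  228 228 229]
 [141 143 142 139 137 128  88  54  55  52  55  67 111 122 137 186 225 228
  228 227 227]
 [142 140 141 140 139 137 129 111  89  87  98 116 124 132 136 209 228 227
  227 227 226]
 [139 141 138 139 141 139 136 133 130 128 127 128 134 135 164 225 228 227
  227 226 226]
 [141 143 141 142 140 142 142 139 140 138 139 136 138 139 173 230 230 228
  229 229 228]
 [142 142 140 142 142 143 144 145 141 142 140 143 144 142 188 231 232 232
  231 232 231]
 [141 142 142 140 144 141 142 141 142 142 141 143 142 143 220 231 230 230
  230 230 230]]
```

>>> {"method": "send_rows", "body": {"xyz": [[0,0,0],[0.0037,0.0082,0.01],[0,0,0.02],[0,0,0.02],[0,0,0.02],[0,0,0.0125],[0,0,0],[0,0,0]], "rotation": [[-0.0037,0.0162,0.0078],[0,0,0],[0,0,0],[0,0,0],[0,0,0],[0,0,0],[0,0,0],[0,0,0]], "jaw": [1,1,1,1,1,1,1,1]}}

```text
time_s: 60.5
tool_pos: [0.5867, 0.0832, 0.232]
tool_rot: [179.8, -0.3, 7.2]
force: [-0.8, -0.3, -0.2]
grip_width: 0.0866
grasp_force: 0.0
```

```bash
python3 -c "
from h import *
o=state();go(o,W(-.0795,0.141,.065))"
```

```text
t 60.5 pos [0.5867 0.0832 0.232 ] rot [179.82  -0.34   7.24] q [-10.5  19.5  -0.3 102.5   0.3  57.7 -93.7] F [-0.8 -0.3 -0.2] w 0.0866 gf 0.0
rot first [ 0.0031 -0.0059 -0.0088] then shift in final frame [-0.0021 -0.0067  0.0035] or shift in present frame [-0.0022 -0.0067  0.0035]
```

>>> {"method": "send_rows", "body": {"xyz": [[-0.002,-0.0067,0],[0,0,0.003],[0,0,0],[0,0,0],[0,0,0]], "rotation": [[0.003,-0.0059,-0.0088],[0,0,0],[0,0,0],[0,0,0],[0,0,0]], "jaw": [1,1,1,1,1]}}

```text
time_s: 61.0
tool_pos: [0.5836, 0.0903, 0.229]
tool_rot: [-180.0, -0.0, 7.8]
force: [0.9, -0.2, -0.3]
grip_width: 0.0867
grasp_force: 0.0
```

```bash
python3 -c "
from h import *
o=state();go(o,W(-.0795,0.141,.065))"
```

```text
t 61.0 pos [0.5836 0.0903 0.229 ] rot [-180.    -0.     7.8] q [-10.8  19.6  -0.6 102.8   0.2  57.6 -93.8] F [ 0.9 -0.2 -0.3] w 0.0867 gf 0.0
rot first [-0.     -0.      0.0011] then shift in final frame [0.     0.0007 0.0005] or shift in present frame [0.     0.0007 0.0005]
```

Now close and lift 50 mm.

>>> {"method": "send_rows", "body": {"xyz": [[0,0,0],[0,0,0],[0,0,0],[0,0,0],[0,0,0],[0,0,0],[0,0,0],[0,0,0],[0,0,0],[0,0,0],[0,0,0],[0,0,0],[0,0,0],[0,0,0],[0,0,-0.01],[0,0,-0.02],[0,0,-0.02],[0,0,0],[0,0,0],[0,0,0]], "rotation": [[0,0,0],[0,0,0],[0,0,0],[0,0,0],[0,0,0],[0,0,0],[0,0,0],[0,0,0],[0,0,0],[0,0,0],[0,0,0],[0,0,0],[0,0,0],[0,0,0],[0,0,0],[0,0,0],[0,0,0],[0,0,0],[0,0,0],[0,0,0]], "jaw": [0,0,0,0,0,0,0,0,0,0,0,0,0,0,0,0,0,0,0,0], "newtons": 30}}

```text
time_s: 63.0
tool_pos: [0.583, 0.0903, 0.2778]
tool_rot: [-180.0, 0.1, 7.8]
force: [-0.2, 0.0, -1.0]
grip_width: 0.0197
grasp_force: 30.0
```

Run:
```python
from h import *
o=state()
w=snap('wrist','w19.png')
for c in(load('w2'),w):
    h=cv2.cvtColor(c['image'],cv2.COLOR_BGR2HSV); m=cv2.inRange(h,(24,220,90),(34,255,255)); m[:, :250]=0; m[:,325:]=0
    ys,xs=np.where(m); print('head',xs.min(),xs.max(),ys.min(),ys.max(),[int(v) for v in np.unique(ys)][::4])
d=np.array([.5904,.0407,.2795])-np.array(o['tool_pos']); print(TR(o).inv().apply(d).round(4), togrip(W(-.0782,.0932,.065),o).round(4))
```

```text
t 63.0 pos [0.583  0.0903 0.2778] rot [-1.8e+02  1.2e-01  7.8e+00] q [-10.9  16.5  -0.6 100.6   0.2  63.  -93.7] F [-0.2  0.  -1. ] w 0.0197 gf 30.0
head 263 308 243 304 [243, 247, 251, 255, 259, 296, 300, 304]
head 263 308 244 304 [244, 248, 252, 256, 260, 297, 301]
[ 0.0005  0.0501 -0.0017] [0.0023 0.0486 0.0493]
```

>>> {"method": "send_rows", "body": {"xyz": [[0.0005,0.0125,0],[0,0.0125,0],[0,0.0125,0],[0,0.0126,0],[0,0,0],[0,0,0],[0,0,0],[0,0,0]], "rotation": [[0,0,0],[0,0,0],[0,0,0],[0,0,0.001],[0,0,0],[0,0,0],[0,0,0],[0,0,0]], "jaw": [0,0,0,0,0,0,0,0]}}

```text
time_s: 63.85
tool_pos: [0.5908, 0.0417, 0.2788]
tool_rot: [-180.0, 0.0, 7.8]
force: [0.4, 0.2, -1.5]
grip_width: 0.0198
grasp_force: 30.0
```

Run:
```python
from h import *
o=state()
d=np.array([.5904,.0407,.2795])-np.array(o['tool_pos']); print(TR(o).inv().apply(d).round(4))
w=snap('wrist','w20.png'); g=cv2.cvtColor(w['image'],cv2.COLOR_BGR2GRAY); g0=cv2.cvtColor(load('w2')['image'],cv2.COLOR_BGR2GRAY)
# bore crop of w2 (346,196)/2.6+150 -> (283,225)
for a in(g0,g):
    c=a[212:232,268:298]; m=c<75; ys,xs=np.where(m); print(m.sum(),xs.mean()+268,ys.mean()+212,xs.min()+268,xs.max()+268,ys.min()+212,ys.max()+212)
```

```text
t 63.9 pos [0.5908 0.0417 0.2788] rot [-1.7996e+02  2.0000e-02  7.8200e+00] q [ -7.4  16.7   0.9 100.3  -0.3  63.1 -88.5] F [ 0.4  0.2 -1.5] w 0.0198 gf 30.0
[-0.0005  0.0009 -0.0007]
172 282.76162790697674 225.40116279069767 274 292 220 231
168 284.6190476190476 225.97619047619048 276 293 221 231
```

>>> {"method": "send_rows", "body": {"xyz": [[-0.0005,0.001,0],[0,0,0.006],[0,0,0.006],[0,0,0.006],[0,0,0.006],[0,0,0.006],[0,0,0]], "rotation": [[0,0,0],[0,0,0],[0,0,0],[0,0,0],[0,0,0],[0,0,0],[0,0,0]], "jaw": [0,0,0,0,0,0,0]}}

```text
time_s: 64.6
tool_pos: [0.5903, 0.0403, 0.2476]
tool_rot: [-179.9, 0.1, 7.8]
force: [0.8, 1.7, -1.9]
grip_width: 0.02
grasp_force: 30.0
```

>>> {"method": "send_rows", "body": {"xyz": [[0,0,0.005],[0,0,0.005],[0,0,0.004],[0,0,0.002],[0,0,0.001],[0,0,0],[0,0,0]], "rotation": [[0,0,0],[0,0,0],[0,0,0],[0,0,0],[0,0,0],[0,0,0],[0,0,0]], "jaw": [0,0,0,0,0,0,0]}}

```text
time_s: 65.3
tool_pos: [0.5904, 0.0402, 0.2317]
tool_rot: [-180.0, 0.0, 7.8]
force: [-1.3, 5.0, -1.0]
grip_width: 0.0198
grasp_force: 30.0
```

>>> {"method": "send_rows", "body": {"xyz": [[0,-0.001,0],[0,0,0.001],[0,0,0.001],[0,0,0.001],[0,0,0]], "rotation": [[0,0,0],[0,0,0],[0,0,0],[0,0,0],[0,0,0]], "jaw": [0,0,0,0,0]}}

```text
time_s: 65.8
tool_pos: [0.5904, 0.0405, 0.2288]
tool_rot: [180.0, 0.0, 7.7]
force: [0.5, 2.6, 1.8]
grip_width: 0.0195
grasp_force: 30.0
```

>>> {"method": "send_rows", "body": {"xyz": [[0,-0.0005,0.0005],[0,0,0],[0,0,0],[0,0,0],[0,0,0],[0,0,0],[0,0,0],[0,0,-0.02],[0,0,-0.03],[0,0,-0.04],[-0.02,0,-0.04],[0,0,0],[0,0,0],[0,0,0]], "rotation": [[0,0,0],[0,0,0],[0,0,0],[0,0,0],[0,0,0],[0,0,0],[0,0,0],[0,0,0],[0,0,0],[0,0,0],[0,0,0],[0,0,0],[0,0,0],[0,0,0]], "jaw": [0,0.4,0.5,0.6,0.7,0.8,0.8,0.8,0.8,0.8,0.8,0.8,0.8,0.8]}}

```text
time_s: 67.2
tool_pos: [0.5702, 0.0385, 0.3571]
tool_rot: [-180.0, 0.1, 7.7]
force: [-0.3, -0.3, -0.7]
grip_width: 0.0695
grasp_force: 0.0
```

```bash
python3 chk.py 21 0.12
python3 - <<'E'
from h import *
for k in(('s0','scene0','s21'),('t0','top0','t21')):
    for f in k[1:]:
        c=load(f); h=cv2.cvtColor(c['image'],cv2.COLOR_BGR2HSV); m=cv2.inRange(h,(24,200,120),(34,255,255)); P=proj(c,W(-.08,.093,.07))[0]
        ys,xs=np.where(m); q=np.hypot(xs-P[0],ys-P[1])<9; print(f,P.round(0),q.sum(),xs[q].mean().round(1),ys[q].mean().round(1))
# punches under hood: diff vs start
for a,b,y,n in (('scene0','s21',.042,'or'),('scene0','s21',-.042,'bl'),('top0','t21',.042,'or'),('top0','t21',-.042,'bl')):
    A=load(a)['image'].astype(int);c=load(b);B=c['image'].astype(int); P=proj(c,[W(.0495,y,z) for z in(.07,.105,.15,.175)])
    d=(B-A)[...,[0,2]]; s=(d[...,1]-d[...,0]) if n=='or' else (d[...,0]-d[...,1])
    ys,xs=np.where(s>18); q=(np.hypot(xs-P[2,0],ys-P[2,1])<22); 
    print(n,b,P.round(0).tolist(),q.sum(), (cv2.fitLine(np.c_[xs[q],ys[q]].astype(np.float32),cv2.DIST_HUBER,0,.01,.01).ravel().round(2),xs[q].min(),xs[q].max(),ys[q].min(),ys[q].max()) if q.sum()>4 else '')
E
```

```text
t 67.2 pos [0.5702 0.0385 0.3571] rot [-1.7999e+02  1.3000e-01  7.7500e+00] q [ -7.4  10.5   1.   98.3  -0.2  71.3 -88.6] F [-0.3 -0.3 -0.7] w 0.0695 gf 0.0
bl exp [[305.0, 158.0], [306.0, 153.0], [306.0, 150.0]] dir [ 0.13855407 -0.99035487] [301, 156, 8, 8, 48] [  0.66  -0.75 304.83 159.19]
scene0 [299. 199.] 3 299.0 201.0
s21 [299. 199.] 14 298.9 199.1
top0 [266. 211.] 0 nan nan
t21 [266. 211.] 0 nan nan
or s21 [[343.0, 222.0], [344.0, 215.0], [347.0, 205.0], [349.0, 200.0]] 99 (array([ 1.6000e-01, -9.9000e-01,  3.4405e+02,  2.1251e+02], dtype=float32), np.int64(340), np.int64(349), np.int64(203), np.int64(221))
bl s21 [[339.0, 248.0], [341.0, 242.0], [344.0, 233.0], [345.0, 228.0]] 80 (array([ 3.2000e-01, -9.5000e-01,  3.4104e+02,  2.3989e+02], dtype=float32), np.int64(337), np.int64(346), np.int64(233), np.int64(246))
or t21 [[277.0, 166.0], [276.0, 162.0], [276.0, 157.0], [276.0, 154.0]] 674 (array([1.0000e-01, 1.0000e+00, 2.7253e+02, 1.6284e+02], dtype=float32), np.int64(256), np.int64(284), np.int64(145), np.int64(179))
bl t21 [[304.0, 161.0], [305.0, 158.0], [306.0, 153.0], [306.0, 150.0]] 71 (array([  0.42,  -0.91, 304.98, 158.39], dtype=float32), np.int64(301), np.int64(309), np.int64(154), np.int64(163))<stdin>:5: RuntimeWarning: Mean of empty slice.
  ret = ret.dtype.type(ret / rcount)
```

Run:
```python
from h import *
w=snap('wrist','w22.png'); h=cv2.cvtColor(w['image'],cv2.COLOR_BGR2HSV); m=cv2.inRange(h,(25,225,90),(34,255,255))
P=proj(w,[W(-.079+i*.01,.093+j*.01,z) for z in(.075,.045) for i in(-1,1) for j in(-1,1)]); print(P.round(0).tolist())
n,L,st,ce=cv2.connectedComponentsWithStats(m)
for j in range(1,n):
    if st[j,4]>60: print(st[j].tolist())
for f in('scene0','s21'):
    c=load(f); h=cv2.cvtColor(c['image'],cv2.COLOR_BGR2HSV); m=cv2.inRange(h,(24,150,60),(34,255,255)); ys,xs=np.where(m); q=np.hypot(xs-299,ys-200)<9; print(f,q.sum(),xs[q].min(),xs[q].max(),ys[q].min(),ys[q].max())
```

```text
[[297.0, 197.0], [272.0, 197.0], [297.0, 171.0], [271.0, 171.0], [296.0, 189.0], [273.0, 189.0], [296.0, 166.0], [273.0, 166.0]]
[276, 169, 23, 29, 624]
scene0 57 296 302 195 204
s21 45 296 302 196 205
```

```bash
python3 -c "
from cell import env
print(env.sign_off())"
```

```text
the job is handed in; nothing more can be done
None
```

I handed the job in at about 67 s: the two punches present, blue and orange, stand in the outer cups, the carriage is home and the locking pin is back in its bore; blue had leaned in its cup once and I stood it up again before pushing home, and sign-off returned no verdict.

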